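# Pack the blood-film kit tray, lowest part first, bottle last

## Task

Pack the kit tray from the lowest part to the tallest: first lay the tweezers in the long shallow bay, then set the tally counter down flat in the square bay. Last of all comes the lying bottle: stand it up on its base on the bench top and let go of it, then take hold of it again and set it gently upright into the deep well, lowered right down to the floor, not dropped. Leave the lamp and the petri dish where they stand.

Things in the scene. Friction and masses are not known exactly. Their poses are not given: they have to be found in the camera images.
- kit_tray: Grey plastic kit tray fixed to the bench, 148 mm (its x) by 114 mm (its y). Origin: centre of its underside; z up. The floor inside is 8 mm above the bench; low ridges 4 mm thick and 6 mm high (tops 14 mm above the bench) part it into bays; one square well has walls 35 mm high (tops 43 mm above the bench).
- tweezer_bay (a point): Centre of the floor of the long shallow bay at the tray's -y side, 140 mm (tray x) by 36 mm (tray y); axes as the tray's.
- counter_bay (a point): Centre of the floor of the square shallow bay, 76 mm (tray x) by 66 mm (tray y); axes as the tray's.
- well (a point): Centre of the floor of the deep well, 52 by 52 mm inside, walls 4 mm thick and 35 mm high, open above; axes as the tray's.
- tweezers: Steel tweezers standing on edge, 124 mm long (x), 14 mm wide (y), 11 mm high (z), 30 g. Origin: centre of the underside. x runs along the legs toward the points; good to grip across the legs (along y), near the middle. Low enough to be picked with the fingertips just above the bench.
- counter: Grey hand tally counter, overall 56 x 54 x 28 mm with a small thumb lever on its -x side, lying flat, 80 g. Origin: on the underside; z up.
- counter_body (a point): On the underside of the counter, below the middle of its round body, which is 47 mm across both along the counter's x and y and 27 mm high (4.5 mm along x and -3.5 mm along y from the counter's origin). Axes as the counter's. Grip across the counter's y.
- bottle: White square plastic bottle with a grey screw cap, 120 mm tall, rigid and closed, 160 g. It starts lying on one flat side. Origin: centre of its base; its z runs along the bottle from base to cap. Square body 38 x 38 mm (its x and y) from 0 to 84 mm, then a narrow neck (23 mm thick), and a round cap 30 mm across from 94 to 120 mm. Centre of mass about 52 mm from the base.
- bottle_cap (a point): Middle of the bottle's cap, on its axis, 108 mm from the base; axes as the bottle's.
- lamp: Bystander: glass spirit lamp, 74 mm across, 89 mm tall; origin centre of its underside. Leave alone.
- dish: Bystander: petri dish, 93 mm across, 17 mm high; origin centre of its underside. Leave alone.
- microscope: The fixed microscope, an obstacle between the robot's start and the work, which all lies to its left (+y): it stands from 0.19 m nearer the robot to 0.19 m farther than its origin (world x), from 0.11 m right to 0.13 m left of it (world y), and 0.42 m high. Pass over it only with the fingertips above 0.45 m.
Things that resemble listed ones, but are neither listed nor needed, are in the scene too. Leave any orange look-alike of the counter alone. Several things have the shape of the bottle; the one meant has the colours described above.

How it is judged:
By the outcome, as a careful person would: the job done as asked, in the order asked, and still so for the second after the job is handed in, with the robot touching nothing.
It also fails if it takes over 72 s, if anything falls off the work surface, if the arm or the gripper's body presses on something with over 40 N, if the wrist force passes 120 N, or if a joint passes its speed limit or range.

## Robot

A 6-joint arm with a two-finger parallel gripper is mounted at the origin on a cart in front of the work surface, level with it; the furniture and walls round the work are solid. World frame = base frame: x ahead of the robot, y to its left, z up, the work surface at z = 0. Lengths are in mm, angles in rad, forces in N, time in s.
With the tool pointing down it reaches from about 350 to 975 mm from the base axis. Payload 17.4 kg.
Tool frame: the origin (TCP) lies midway between the tips of the shut fingers; the grasp point (between the pads) lies 19 mm behind it; z points along the fingers, y is the line along which they close (so a half turn about z gives the same grasp; the last joint's range is limited). The gripper opens to 85 mm and grips with 20 to 120 N. Pads are 22 mm wide; open, the fingers measure 114 mm over their backs; the gripper's body (76 mm by 85 mm) begins 54 mm behind the grasp point. The pads swing forward as they close: fully open they stand 13 mm farther back than shut.
Start: joints at [-1.162, 0.116, 1.442, -0, 1.584, -0.038], TCP at [291.647, -608.748, 197.603] pointing down, gripper open.
Joint ranges: [-2.83, 2.83], [-0.83, 2.19], [0.07, 2.5], [-1.14, 4.28], [0.01, 3], [-2.97, 2.97]. Speed limits (rad/s): [1.89, 1.89, 2.22, 3.14, 3.14, 3.14].

## Interface

Orientations are given as a rotation vector (axis times angle).
In Python, from workcell import ctrl, imaging gives the robot as it stands.
- The arm moves only by the tool step_arm, never from a script. Its arguments are lists of equal length, an entry for each row: "grip": the closure, from -1 (fully open) to 1 (shut); "translation": the shift along the tool's x, y, z in cm, a list of three; "roll": the turn about the tool's z in rad. In form: {"grip": [grip, ...], "translation": [[dx, dy, dz], ...], "roll": [roll, ...]}. A call has 1 to 5 rows; each row shifts and turns the commanded pose from where the row before left it, along the tool's axes as they then stand; what a row does not reach is not made up. A row lasts 1/12 s, in which the tool goes at most 41.7 mm and 7.16 degrees, less where a joint would pass 70% of its speed; a pose out of reach is approached as far as the arm can. A call is refused whole if a number of a shift passes 4.17 or a number of a turn 0.125, either way. A call with a gripper value outside its range is refused whole. The fingers move at their own pace and stop on an object; "newtons" is the grip in N (left out, the last holds). Time passes only in rows, so rows that do not move let the fingers close. It gives the time, the measured TCP pose, the force, the opening and the grip force at its end, in the units of the state.
- ctrl.observe(): the state, without advancing time (a new reading comes with each control period).
- imaging.camera(name): name is "scene" or "side" or "wrist"; returns the picture (400x640x3 uint8, red, green, blue); there is no depth.
- imaging.camera_info(name): a dict with "intrinsics" (3x3 intrinsics, pixels), "extrinsics" (4x4, takes a point from world to camera coordinates). Camera axes: x right, y down, z forward; pixel columns grow to the right and rows downward; lengths in mm; the calibration is good to about 2 mm. A picture is of the moment at which its call begins: read the wrist's pose just before it. camera_info takes no time and is no camera call; for the wrist camera it gives the pose at the moment of the call.
- ctrl.finish_job(): hands the job in; it is judged then, once.
The state is a dict: "t": time; "joint_pos": joint angles; "joint_vel": joint speeds; "joint_efforts": joint torques, N m; "eef_pos": TCP position; "orientation": TCP orientation; "force": force on the tool from outside, world axes, zero at the start; "wrist_torque": the same for the moment, N m; "grip_width": finger opening in mm; "grip_force": force on a finger pad.
Only numpy, scipy, OpenCV 4.12 (cv2) and the standard library are available. Lean on these libraries where they do the work, as an engineer would, in place of code of your own. Each camera call takes 0.05 s, during which the arm holds its last target. There are 200 camera calls.

## Working session

There is one attempt and no reset: what is moved stays moved. The work goes in short steps, Python scripts to look and compute and a tool call to move; the robot and the scene stay as the last step left them, time stands still between calls to the robot, and variables do not carry over. Pictures are saved under pics/ and viewed, at most 10 in all, crops included, and the job is handed in when it is done.

Besides the shell and the picture viewer there is one more tool, called after "Call:" as a command line: name --pt "numbers of a row" for each row, then --argument value for the rest. step_arm: Moves the arm, as the interface text tells. Its arguments: {"type":"object","properties":{"grip":{"type":"array"},"translation":{"type":"array"},"roll":{"type":"array"},"newtons":{"type":"number"}},"required":["grip","translation","roll"]}

```bash
mkdir -p pics; ls; python3 - <<'E'
from workcell import ctrl, imaging
import cv2
s=ctrl.observe();print(s['t'],s['eef_pos'],s['orientation'],s['grip_width'])
for n in("scene","side"):
    i=imaging.camera_info(n);print(n,i['intrinsics'],i['extrinsics'])
    cv2.imwrite(f"pics/{n}0.png",imaging.camera(n)[:,:,::-1])
E
```

```text
pics
0.0 [ 291.54587527 -608.54317218  196.86738353] [-3.06240039e+00 -6.95792232e-01  3.67311840e-04] 85.37782105127232
scene [[392.05501417   0.         318.51334816]
 [  0.         392.05501417 198.84988774]
 [  0.           0.           1.        ]] [[-5.05560251e-01 -8.62757870e-01  7.59547933e-03  4.20891466e+02]
 [-7.03369427e-01  4.07031189e-01 -5.82749569e-01  3.36758473e+02]
 [ 4.99680180e-01 -2.99957446e-01 -8.12616298e-01  7.77802172e+02]
 [ 0.00000000e+00  0.00000000e+00  0.00000000e+00  1.00000000e+00]]
side [[517.50892008   0.         323.73771618]
 [  0.         517.50892008 199.27794852]
 [  0.           0.           1.        ]] [[-9.90982651e-01 -1.33518987e-01 -1.12279180e-02  5.63224493e+02]
 [-6.94805459e-02  5.83716027e-01 -8.08979638e-01 -3.78513946e+01]
 [ 1.14568057e-01 -8.00904664e-01 -5.87729427e-01  1.15233212e+03]
 [ 0.00000000e+00  0.00000000e+00  0.00000000e+00  1.00000000e+00]]
```

View pics/scene0.png

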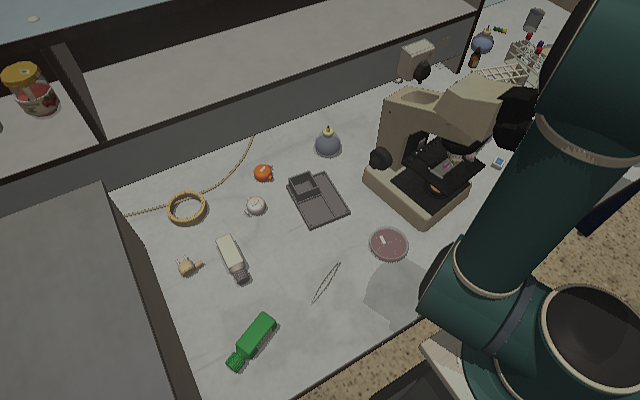

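View pics/side0.png

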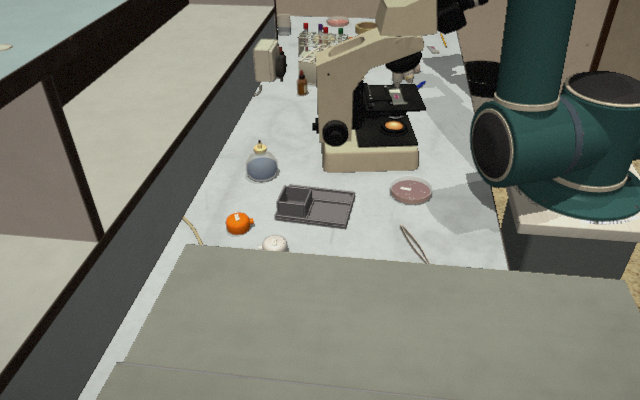

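The scene view shows the tray around (318,200) with its well at (303,184). The counter is near (256,206) and the orange look-alike at (263,172). The white bottle runs from (228,237) to (240,277), and the tweezers are near (325,282). Next I'll get rough positions and a zoomed crop.

```bash
cat > h.py <<'E'
import numpy as np, cv2
from workcell import ctrl, imaging
from scipy.spatial.transform import Rotation as R
def ray(info,uv,z):
    K=np.array(info['intrinsics']);E=np.array(info['extrinsics'])
    d=E[:3,:3].T@np.linalg.solve(K,[uv[0],uv[1],1]);c=-E[:3,:3].T@E[:3,3]
    return (c+d*(z-c[2])/d[2])
def proj(info,p):
    K=np.array(info['intrinsics']);E=np.array(info['extrinsics'])
    q=(E[:3,:3]@np.atleast_2d(p).T).T+E[:3,3];q=q@K.T;return q[:,:2]/q[:,2:]
E
python3 - <<'E'
from h import *
i=imaging.camera_info("scene")
for n,uv,z in[("tray",(318,200),8),("well",(303,184),43),("counter",(256,206),15),("orange",(263,172),15),("bbase",(228,237),19),("bcap",(241,278),19),("tw1",(314,302),5),("tw2",(339,264),5),("lamp",(328,150),20),("dish",(389,244),8),("green",(250,340),19),("microbase",(415,195),20),("cab",(185,400),0),("cab2",(110,190),0),("wood",(187,265),10)]:
    print(n,ray(i,uv,z).round())
a=cv2.imread("pics/scene0.png")[120:320,150:420];cv2.imwrite("pics/c0.png",cv2.resize(a,None,fx=2.9,fy=2.9,interpolation=cv2.INTER_CUBIC))
s=ctrl.observe();w=imaging.camera_info("wrist");E=np.array(w['extrinsics']);Rt=R.from_rotvec(s['orientation']).as_matrix()
print("tool R",Rt.round(3));print("cam in tool",(Rt.T@(-E[:3,:3].T@E[:3,3]-s['eef_pos'])).round(1),(Rt.T@E[:3,:3].T).round(3),w['intrinsics'])
E
```

```text
tray [561. 161.   8.]
well [601. 181.  43.]
counter [619. 307.  15.]
orange [710. 244.  15.]
bbase [568. 403.  19.]
bcap [457. 419.  19.]
tw1 [333. 304.   5.]
tw2 [383. 209.   5.]
lamp [687.  55.  20.]
dish [366.  80.   8.]
green [325. 457.  19.]
microbase [443. -57.  20.]
cab [291. 609.   0.]
cab2 [867. 613.  -0.]
wood [552. 511.  10.]
tool R [[ 0.902  0.432 -0.   ]
 [ 0.432 -0.902  0.001]
 [ 0.    -0.001 -1.   ]]
cam in tool [  72.2    0.  -177. ] [[ 0.    -0.959 -0.284]
 [ 1.     0.     0.   ]
 [-0.    -0.284  0.959]] [[287.31596411   0.         314.44436535]
 [  0.         287.31596411 201.87312066]
 [  0.           0.           1.        ]]
```

View pics/c0.png

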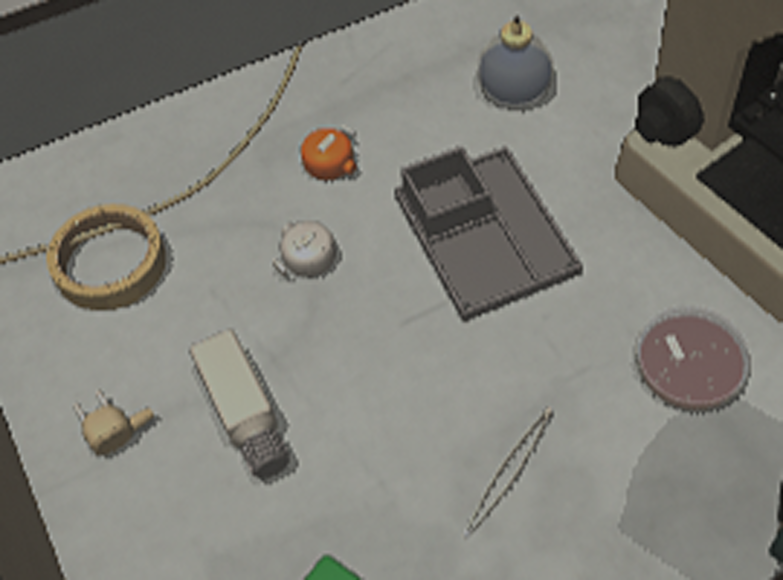

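The long bay lies along the tray's world -y side, so tray x points roughly along world +x. The bottle's cap points toward the robot. The tweezers' points are at crop (467,533), and the counter's lever is at crop (283,268). I'll rise while turning, then cross above the microscope.

Call:
step_arm --grip '[-1,-1,-1,-1,-1]' --pt "0 0 -4.1" --pt "0 0 -4.1" --pt "0 0 -4.1" --pt "0 0 -4.1" --pt "0 0 -4.1" --roll '[-0.12,-0.12,-0.12,-0.12,-0.12]'

```text
t: 0.52
eef_pos: [291.5, -608.3, 404.3]
orientation: [-2.716, -1.578, -0.0]
force: [0.4, -0.9, 0.2]
grip_width: 85.5
grip_force: 0.0
```

Call:
step_arm --grip '[-1,-1,-1]' --pt "0 0 -4.1" --pt "0 0 -4.1" --pt "0 0 0" --roll '[-0.12,-0.12,0]'

```text
t: 0.77
eef_pos: [291.4, -608.3, 493.5]
orientation: [2.498, 1.889, -0.004]
force: [0.0, 0.1, 2.1]
grip_width: 85.2
grip_force: 0.0
```

Call:
step_arm --grip '[-1,-1,-1,-1,-1]' --pt "3.8 -0.55 0" --pt "3.8 -0.55 0" --pt "3.8 -0.55 0" --pt "3.8 -0.55 0" --pt "3.8 -0.55 0" --roll '[0,0,0,0,0]'

```text
t: 1.18
eef_pos: [318.4, -416.9, 484.0]
orientation: [-2.513, -1.884, -0.0]
force: [0.3, -0.1, 0.2]
grip_width: 85.5
grip_force: 0.0
```

Call:
step_arm --grip '[-1,-1,-1,-1,-1]' --pt "3.8 -0.55 0" --pt "3.8 -0.55 0" --pt "3.8 -0.55 0" --pt "3.8 -0.55 0" --pt "3.8 -0.55 0" --roll '[0,0,0,0,0]'

```text
t: 1.6
eef_pos: [344.9, -226.8, 484.3]
orientation: [-2.514, -1.884, -0.0]
force: [1.2, 0.6, 0.5]
grip_width: 85.5
grip_force: 0.0
```

Call:
step_arm --grip '[-1,-1,-1,-1,-1]' --pt "3.8 -0.55 0" --pt "3.8 -0.55 0" --pt "3.8 -0.55 0" --pt "3.8 -0.55 0" --pt "3.8 -0.55 0" --roll '[0,0,0,0,0]'

```text
t: 2.02
eef_pos: [371.7, -36.7, 484.5]
orientation: [2.514, 1.884, 0.0]
force: [0.8, -0.6, 0.2]
grip_width: 85.5
grip_force: 0.0
```

Call:
step_arm --grip '[-1,-1,-1,-1,-1]' --pt "3.8 -0.55 0" --pt "3.8 -0.55 0" --pt "3.8 -0.55 0" --pt "3.8 -0.55 0" --pt "3.8 -0.55 0" --roll '[0,0,0,0,0]'

```text
t: 2.43
eef_pos: [398.5, 153.7, 484.5]
orientation: [2.513, 1.885, 0.0]
force: [1.0, -0.7, -0.1]
grip_width: 85.4
grip_force: 0.0
```

Call:
step_arm --grip '[-1,-1,-1,-1,-1]' --pt "3.2 0.75 2.1" --pt "3.2 0.75 2.1" --pt "3.2 0.75 2.1" --pt "3.2 0.75 2.1" --pt "3.2 0.75 2.1" --roll '[0,0,0,0,0]'

```text
t: 2.85
eef_pos: [480.1, 296.3, 378.2]
orientation: [-2.513, -1.885, 0.001]
force: [0.9, 0.1, 0.3]
grip_width: 85.4
grip_force: 0.0
```

Call:
step_arm --grip '[-1,-1]' --pt "0 0 0" --pt "0 0 0" --roll '[0,0]'

```text
t: 3.02
eef_pos: [479.9, 295.6, 377.0]
orientation: [-2.512, -1.886, 0.007]
force: [-0.8, 0.3, 0.8]
grip_width: 85.3
grip_force: 0.0
```

```bash
python3 - <<'E'
from h import *
import pickle
i=imaging.camera_info("wrist");a=imaging.camera("wrist");pickle.dump((i,a),open("w1.pkl","wb"))
uv=proj(i,[[560,160,10],[600,180,43],[619,307,15],[568,403,19],[457,419,19],[358,256,5]]);print(uv.round())
cv2.imwrite("pics/w1.png",a[:,:,::-1]); print(ctrl.observe()['eef_pos'])
E
```

```text
[[373. 210.]
 [395. 200.]
 [387. 129.]
 [347.  82.]
 [283.  92.]
 [261. 192.]]
[479.74206957 294.86904846 378.96621369]
```

View pics/w1.png

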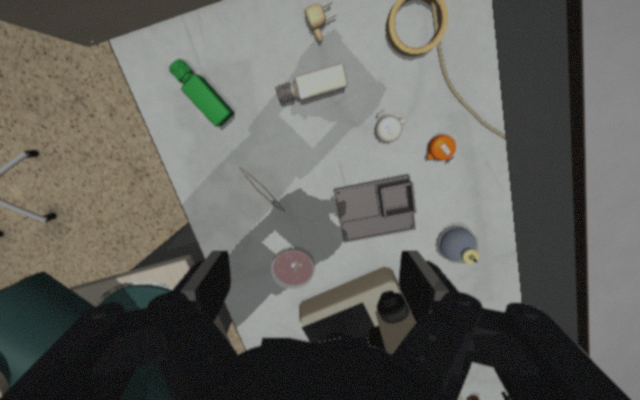

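The wrist view shows everything where the rough positions predicted: tray (375,210), counter (389,127), bottle (312,84), tweezers (263,190). I'll zoom in on it.

```bash
python3 - <<'E'
from h import *
import pickle
i,a=pickle.load(open("w1.pkl","rb"))
cv2.imwrite("pics/w1z.png",cv2.resize(cv2.convertScaleAbs(a[55:250,230:425,::-1],alpha=1.5),None,fx=3,fy=3,interpolation=cv2.INTER_CUBIC))
E
```

```text
(no output)
```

View pics/w1z.png

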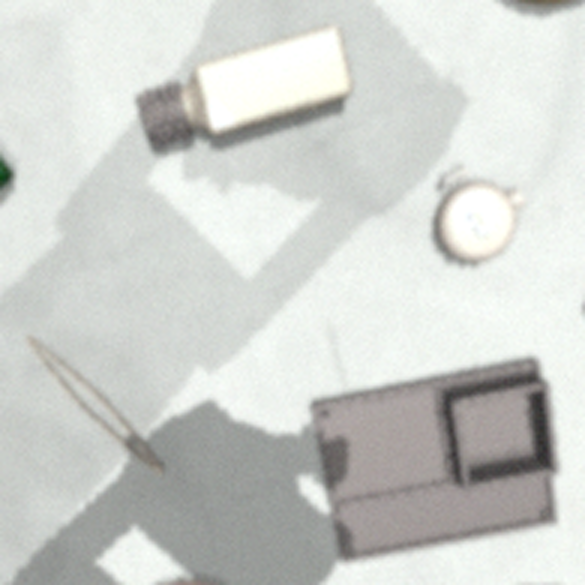

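```bash
python3 - <<'E'
from h import *
import pickle
from scipy.optimize import least_squares
i,a=pickle.load(open("w1.pkl","rb"))
px=lambda x,y:(230+x/3,55+y/3)
s=imaging.camera_info("scene");sp=lambda x,y:(150+x/2.9,120+y/2.9)
P=[(i,px(315,402),(-74,57,14)),(i,px(553,522),(74,-57,14)),(i,px(342,560),(-74,-57,14)),
(s,sp(580,268),(-74,-57,14)),(s,sp(508,150),(74,-57,14)),(s,sp(465,310),(-74,57,14))]
def X(p,q):
    r=R.from_euler('z',p[2]).as_matrix();return r@np.array(q)+[p[0],p[1],0]
for S in(P[:3],P[3:],P):
    f=least_squares(lambda p:np.concatenate([proj(c,X(p,q))[0]-uv for c,uv,q in S]),[560,160,.05],x_scale=[10,10,.1])
    print("tray",f.x.round(3),f.fun.round(1))
t=f.x;ti=lambda w:(R.from_euler('z',-t[2]).as_matrix()@(np.array(w)-[t[0],t[1],0])).round(1)
print("well top outer wrist",[ti(ray(i,px(*q),43)) for q in[(445,388),(545,380),(553,470),(462,486)]])
print("well top outer scene",[ti(ray(s,sp(*q),43)) for q in[(402,165),(463,150),(482,185),(419,208)]])
for n,c,l in(("w",i,[px(476,222)]),("s",s,[sp(308,243)])):print("counter",n,ray(c,l[0],27).round(1))
for n,c,l in(("w",i,[px(335,28),px(350,94),px(212,133),px(195,68),px(137,97),px(157,152)]),("s",s,[sp(231,331),sp(192,348),sp(233,430),sp(270,408),sp(250,470),sp(290,458)])):
    print("bottle",n,[ray(c,q,38 if k<4 else 19).round() for k,q in enumerate(l)])
print("tweez w",ray(i,px(30,340),8).round(),ray(i,px(160,468),8).round(),"s",ray(s,sp(467,533),8).round(),ray(s,sp(548,412),8).round())
for n,c,l in(("lever",i,(450,178)),("knob",i,(518,197))):print(n,ray(c,px(*l),10).round())
E
```

```text
tray [ 5.65994e+02  1.61467e+02 -9.80000e-02] [-0.8 -0.4  1.5  0.5 -0.7  0.1]
tray [ 5.63612e+02  1.60092e+02 -9.40000e-02] [ 1.  -0.5  0.2 -1.4 -1.1  1.5]
tray [ 5.65166e+02  1.60839e+02 -9.60000e-02] [-1.2  0.1  1.2  0.8 -0.9  0.5  0.4 -0.7 -0.3 -1.7 -1.8  1.1]
well top outer wrist [array([ 6.6, 58.3, 43. ]), array([66.7, 52.1, 43. ]), array([66.4, -6.3, 43. ]), array([ 9.4, -6.4, 43. ])]
well top outer scene [array([70.3, 48. , 43. ]), array([63.6, -7.9, 43. ]), array([20.8, -6.8, 43. ]), array([20.5, 52.7, 43. ])]
counter w [619.3 307.2  27. ]
counter s [616.1 306.1  27. ]
bottle w [array([564., 431.,  38.]), array([564., 396.,  38.]), array([484., 398.,  38.]), array([485., 433.,  38.]), array([447., 430.,  19.]), array([449., 398.,  19.])]
bottle s [array([561., 398.,  38.]), array([562., 431.,  38.]), array([480., 430.,  38.]), array([483., 399.,  38.]), array([453., 431.,  19.]), array([447., 401.,  19.])]
tweez w [335. 313.   8.] [388. 207.   8.] s [332. 312.   8.] [386. 207.   8.]
lever [613. 335.  10.]
knob [651. 313.  10.]
```

The wrist and scene measurements agree to about 3 mm:

| Item | Position (mm) | Heading |
|---|---|---|
| Tray | (565.5,161) | yaw -0.096 |
| Counter body | (618,307) | not settled yet |
| Bottle | base (563,414.5), cap middle (455,415) | along world -x |
| Tweezers | centre (360.5,260) | -1.10 rad |

I'll go for the tweezers first.

Call:
step_arm --grip '[-1,-1,-1,-1,-1]' --pt "0 0 4" --pt "0 0 4" --pt "0 0 4" --pt "0 0 4" --pt "0 0 4" --roll '[-0.11,-0.11,-0.11,-0.11,-0.11]'

```text
t: 3.48
eef_pos: [479.9, 293.9, 179.7]
orientation: [1.901, 2.5, 0.004]
force: [0.7, 0.9, -0.3]
grip_width: 85.3
grip_force: 0.0
```

Call:
step_arm --grip '[-0.5,0,0.3,0.3,0.3]' --pt "0 0 4" --pt "0 0 4" --pt "0.56 -3.05 1" --pt "0.56 -3.05 1" --pt "0.56 -3.05 0" --roll '[-0.1,-0.1,0,0,0]'

```text
t: 3.9
eef_pos: [389.1, 267.1, 78.0]
orientation: [-1.65, -2.672, 0.003]
force: [-0.5, -0.4, 1.4]
grip_width: 30.1
grip_force: 0.0
```

Call:
step_arm --grip '[0.3,0.3,0.3]' --pt "0.56 -3.05 0" --pt "0 0 0" --pt "0 0 0" --roll '[0,0,0]'

```text
t: 4.15
eef_pos: [360.7, 259.6, 81.5]
orientation: [1.648, 2.673, 0.006]
force: [0.5, -1.0, -0.2]
grip_width: 29.8
grip_force: 0.0
```

```bash
python3 - <<'E'
from h import *
import pickle
s=ctrl.observe();i=imaging.camera_info("wrist");a=imaging.camera("wrist");pickle.dump((i,a),open("w2.pkl","wb"))
rv=R.from_rotvec(s['orientation']).as_matrix();print(s['eef_pos'],rv[:,0],s['grip_width'])
cv2.imwrite("pics/w2.png",a[:,:,::-1])
print(proj(i,[[333.5,312.5,8],[387,207,8],[360.5,260,5]]).round())
E
```

```text
[360.72064169 259.59718526  81.53376886] [-4.49180689e-01  8.93440884e-01  3.08971475e-04] 29.796705288772614
[[314. 132.]
 [314. 258.]
 [314. 198.]]
```

View pics/w2.png

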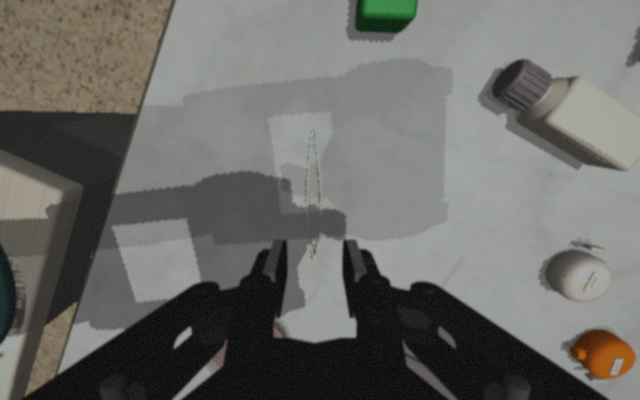

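The tweezers run from (313,130) to (315,258), straight along the tool x axis and midway between the fingers. I'll descend and grip.

Call:
step_arm --grip '[0.3,0.3,0.3,0.3]' --pt "0 0 3.5" --pt "0 0 3" --pt "0 0 1.4" --pt "0 0 0" --roll '[0,0,0,0]' --newtons 30

```text
t: 4.53
eef_pos: [360.2, 258.9, -2.1]
orientation: [-1.649, -2.672, 0.006]
force: [-0.6, 0.0, -0.1]
grip_width: 29.9
grip_force: 0.0
```

Call:
step_arm --grip '[1,1,1,1,1]' --pt "0 0 0" --pt "0 0 0" --pt "0 0 0" --pt "0 0 0" --pt "0 0 0" --roll '[0,0,0,0,0]'

```text
t: 4.95
eef_pos: [361.3, 260.2, 1.5]
orientation: [1.648, 2.674, 0.002]
force: [0.1, 0.5, -1.2]
grip_width: -0.0
grip_force: 0.0
```

The fingers shut on nothing, so I'll look before moving.

```bash
python3 - <<'E'
from h import *
import pickle
s=ctrl.observe();i=imaging.camera_info("wrist");a=imaging.camera("wrist");print(s['eef_pos'],s['grip_width'],s['grip_force'],s['joint_pos'])
b=imaging.camera("scene")
A=cv2.resize(a[100:320,200:420,::-1],(560,560),interpolation=cv2.INTER_CUBIC)
B=cv2.resize(b[220:340,240:360,::-1],(240,240),interpolation=cv2.INTER_CUBIC)
c=np.zeros((560,800,3),np.uint8);c[:,:560]=A;c[:240,560:]=B;cv2.imwrite("pics/w3.png",c)
E
```

```text
[361.25010281 260.16008433   1.50099874] -0.0030144013270711318 0.0 [ 5.66831222e-01 -2.81226015e-01  2.14020769e+00 -1.49020719e-05
  1.28123010e+00  1.00875649e-01]
```

View pics/w3.png

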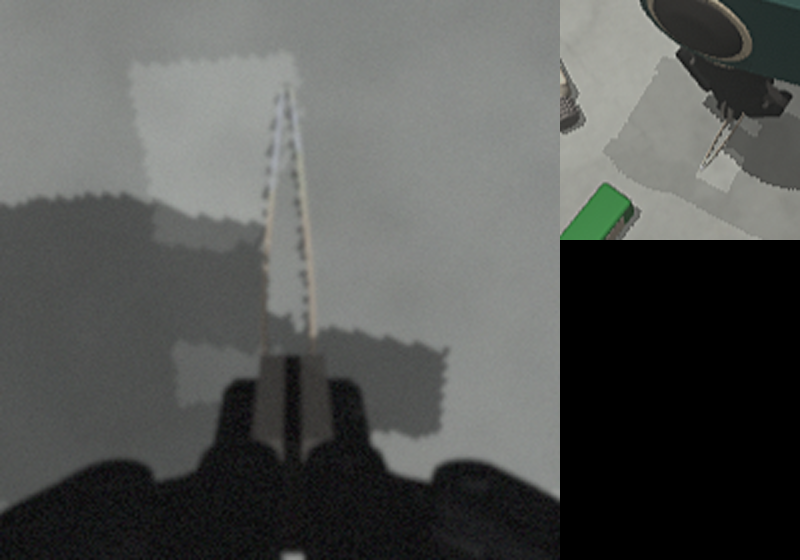

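Call:
step_arm --grip '[1,1,1,1]' --pt "0 0 -2" --pt "0 0 -2" --pt "0 0 -2" --pt "0 0 0" --roll '[0,0,0,0]'

```text
t: 5.38
eef_pos: [362.2, 260.9, 64.7]
orientation: [1.647, 2.673, 0.007]
force: [0.5, 0.4, 1.1]
grip_width: -0.5
grip_force: 0.0
```

```bash
python3 - <<'E'
from h import *
i=imaging.camera_info("wrist");a=imaging.camera("wrist")
b=imaging.camera("scene")
A=cv2.resize(a[100:320,200:420,::-1],(560,560),interpolation=cv2.INTER_CUBIC)
B=cv2.resize(b[220:340,240:360,::-1],(240,240),interpolation=cv2.INTER_CUBIC)
c=np.zeros((560,800,3),np.uint8);c[:,:560]=A;c[:240,560:]=B;cv2.imwrite("pics/w4.png",c)
E
```

```text
(no output)
```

View pics/w4.png

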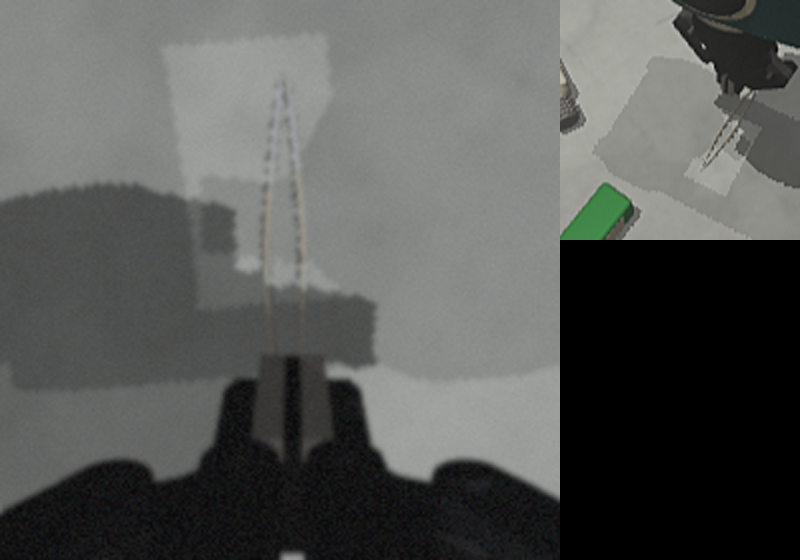

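The tweezers are still on the bench, unmoved. The fingertips sit at v≈240 in the wrist image, further back than the stated TCP predicts. I'll check this numerically before probing.

```bash
python3 - <<'E'
from h import *
s=imaging.camera_info("scene");i=imaging.camera_info("wrist");o=ctrl.observe()
Rt=R.from_rotvec(o['orientation']).as_matrix()
for h in(0,10,20,30,40):
    print(h,"scene tip@z1.5",proj(s,[361,260,1.5+h])[0].round(1),"scene now",proj(s,[361,260,61+h])[0].round(1),"wrist",[proj(i,o['eef_pos']+Rt@[e,0,-h])[0].round(1)[1] for e in(0,6,11)])
b=imaging.camera("scene");a=imaging.camera("wrist")
# dark gripper silhouette lowest rows in scene near (320..345,230..290)
g=cv2.cvtColor(b,cv2.COLOR_RGB2GRAY)
print(g[255:285:2,314:342:2])
E
```

```text
0 scene tip@z1.5 [324.8 282.6] scene now [325.4 271.1] wrist [np.float64(230.5), np.float64(222.0), np.float64(214.8)]
10 scene tip@z1.5 [324.9 280.8] scene now [325.5 269.1] wrist [np.float64(236.6), np.float64(227.7), np.float64(220.1)]
20 scene tip@z1.5 [325.  278.9] scene now [325.6 267. ] wrist [np.float64(243.3), np.float64(234.0), np.float64(226.0)]
30 scene tip@z1.5 [325.1 277. ] scene now [325.7 264.8] wrist [np.float64(250.8), np.float64(241.0), np.float64(232.6)]
40 scene tip@z1.5 [325.2 275. ] scene now [325.8 262.6] wrist [np.float64(259.3), np.float64(248.9), np.float64(240.1)]
[[150 177  25  39  40  41  39  38  37  38  38  37  36  38]
 [144 144 118  36  42  39  37  38  39  39  38  37  38  38]
 [143 145 122  41  80  42  39  39  37  39  38  38  39  35]
 [143 146 156  33  63  64  55  37  38  38  37  38  37  37]
 [144 144 145 108  61  71  72  39  35  51  29  37  36  37]
 [145 143 145 121  59  75  70  36  24 175 146  97  95  73]
 [144 143 148 113  80  74  66  60 134 134  97 117 105 104]
 [143 144 110  83  83  84  80  85 113  71 109  65 106 106]
 [141 146  80  85  85  85  84  85  77  83  85  82  84  93]
 [139 140 128  78  82  84  85  86  82  85  74  84  86  86]
 [139 139 141 146  91  79  94  80  84  83  85  85  84  86]
 [138 139 142 140 146 115  83  99  89  78  85  84  85  86]
 [138 139 140 138 147 100  93  96  83  80  82  84  85  85]
 [138 140 141 140 135 144 160 178  93 104 105  82  83  84]
 [139 138 139 148  66 141 167  98 131 105 105 104 103  97]]
```

In both cameras the real tips look about 15–20 mm behind the reported TCP. I'll probe down in small steps with the fingers straddling the tweezers and watch the force.

Call:
step_arm --grip '[0.3,0.3,0.3,0.3]' --pt "0 0 0" --pt "0 0 3" --pt "0 0 3" --pt "0 0 0.4" --roll '[0,0,0,0]'

```text
t: 5.92
eef_pos: [358.3, 258.4, -8.4]
orientation: [-1.647, -2.672, 0.009]
force: [-0.9, -1.2, -2.2]
grip_width: 30.1
grip_force: 0.0
```

Call:
step_arm --grip '[0.3,0.3,0.3]' --pt "0 0 0.2" --pt "0 0 0.1" --pt "0 0 0" --roll '[0,0,0]'

```text
t: 6.17
eef_pos: [361.4, 260.3, -5.1]
orientation: [1.648, 2.674, 0.002]
force: [0.6, -0.2, 0.6]
grip_width: 29.8
grip_force: 0.0
```

Call:
step_arm --grip '[0.3,0.3,0.3]' --pt "0 0 0.2" --pt "0 0 0.1" --pt "0 0 0" --roll '[0,0,0]'

```text
t: 6.42
eef_pos: [361.0, 260.0, -9.0]
orientation: [1.648, 2.674, 0.001]
force: [-0.0, 0.3, -0.4]
grip_width: 30.0
grip_force: 0.0
```

Call:
step_arm --grip '[0.3,0.3]' --pt "0 0 0.2" --pt "0 0 0" --roll '[0,0]'

```text
t: 6.58
eef_pos: [360.7, 259.9, -11.5]
orientation: [1.648, 2.674, 0.0]
force: [-0.2, -0.8, -0.3]
grip_width: 30.0
grip_force: 0.0
```

Call:
step_arm --grip '[0.6,1,1,1,1]' --pt "0 0 0" --pt "0 0 0" --pt "0 0 0" --pt "0 0 0" --pt "0 0 0" --roll '[0,0,0,0,0]'

```text
t: 7.0
eef_pos: [360.8, 259.9, -11.4]
orientation: [-1.649, -2.674, -0.0]
force: [-0.5, 0.3, -0.1]
grip_width: 0.4
grip_force: 0.0
```

Call:
step_arm --grip '[0.3,0.3,0.3,0.3,0.3]' --pt "0 0 0" --pt "0 0 0" --pt "0 0 0" --pt "0 0 0.3" --pt "0 0 0" --roll '[0,0,0,0,0]'

```text
t: 7.42
eef_pos: [360.6, 259.8, -14.9]
orientation: [-1.648, -2.674, 0.001]
force: [-0.0, -0.2, 0.3]
grip_width: 29.9
grip_force: 0.0
```

Call:
step_arm --grip '[0.3,0.3]' --pt "0 0 0.2" --pt "0 0 0" --roll '[0,0]'

```text
t: 7.58
eef_pos: [360.6, 259.8, -16.8]
orientation: [-1.648, -2.674, 0.001]
force: [0.4, 0.3, -0.6]
grip_width: 29.9
grip_force: 0.0
```

Call:
step_arm --grip '[0.6,1,1,1]' --pt "0 0 0" --pt "0 0 0" --pt "0 0 0" --pt "0 0 0" --roll '[0,0,0,0]'

```text
t: 7.92
eef_pos: [360.8, 259.9, -16.3]
orientation: [1.648, 2.674, 0.0]
force: [0.2, 0.4, 0.3]
grip_width: -0.6
grip_force: 0.0
```

Call:
step_arm --grip '[0.3,0.3,0.3,0.3,0.3]' --pt "0 0 0" --pt "0 0 0" --pt "0 0 0" --pt "0 0 0.3" --pt "0 0 0" --roll '[0,0,0,0,0]'

```text
t: 8.33
eef_pos: [360.6, 259.8, -19.9]
orientation: [-1.648, -2.674, 0.001]
force: [-0.1, -0.6, -0.3]
grip_width: 29.8
grip_force: 0.0
```

Call:
step_arm --grip '[0.3,0.3]' --pt "0 0 0.2" --pt "0 0 0" --roll '[0,0]'

```text
t: 8.5
eef_pos: [360.6, 259.8, -21.8]
orientation: [-1.648, -2.674, 0.001]
force: [-0.5, 0.1, -0.1]
grip_width: 30.1
grip_force: 0.0
```

Call:
step_arm --grip '[0.6,1,1,1]' --pt "0 0 0" --pt "0 0 0" --pt "0 0 0" --pt "0 0 0" --roll '[0,0,0,0]'

```text
t: 8.83
eef_pos: [360.8, 259.9, -21.3]
orientation: [1.648, 2.674, 0.0]
force: [0.0, 0.6, -0.6]
grip_width: 0.2
grip_force: 0.0
```

```bash
python3 - <<'E'
from h import *
s=imaging.camera_info("side");i=imaging.camera_info("wrist");o=ctrl.observe()
Rt=R.from_rotvec(o['orientation']).as_matrix();p=np.array(o['eef_pos']);print(p)
for h in(0,20,40): print(h,"side",proj(s,p+[0,0,h])[0].round(1),proj(imaging.camera_info("scene"),p+[0,0,h])[0].round(1))
for n,(r0,r1,c0,c1) in dict(side=(236,264,408,452),scene=(258,296,308,346),wrist=(210,256,294,336)).items():
    g=cv2.cvtColor(imaging.camera(n),cv2.COLOR_RGB2GRAY)[r0:r1:2,c0:c1:2];print(n)
    for k,r in enumerate(g):print(r0+2*k,' '.join(f"{v:3d}" for v in r))
E
```

```text
[360.81350124 259.937291   -21.32462917]
0 side [412.5 254.3] [324.7 286.7]
20 side [413.5 246.4] [324.8 283.2]
40 side [414.4 238.4] [325.  279.5]
side
236  39  18  25  46  91  53  89  48  82  97  94  98  94  96  98 101  97  92  97  95  97  94
238  52  21  18  62  94  43  91  36  96  92  91  96  96  96  96  97  99  95  98  95  96  94
240  88  38  27  68  97  36  96  87 121  97  96  95  96  95  98 100  97  94  93  96  95  95
242  87  70  43  85 108  36  96 120  96 114  94  95  95  95  95  96  99  94  93  93  96  92
244  94  89  93  89  87  73  98  99  99  98  96  92  95  91  97  94  93  92  96  95  96  91
246  95  90  88 107  97  89  92 102 100  98  99  96  95  94  97  93  94  96  95  93  97  95
248  97 116 110 135 104  93  84 100 100 102  98  96  98  96  98  92  94  92  94  96  94  94
250 122 180 176 116 165 121  88  92 100  97  97 108 106 106  97  96  93  93  97  97  93  93
252 181 176 178 168 110 175 108  88  96 103 122 125 128 128 126  97  95  96  94  95  95 115
254 177 181 182 181 162 101 171 102  88 125 127 128 128 130 130 129  97  96 100 120 178 181
256 179 182 181 181 181 156
[... 3196 characters left out ...]
  83  84  82  82  70  59  61  58  59  44  39  41  56  64  66  75  75  94 115 123  99
242  85  83  82  82  65  57  55  57  52  29  25  22  49  62  63  63  64  80  88  89  81
244  83  84  83  81  64  56  57  57  51  31  18  23  46  57  63  62  66  76  80  83  80
246  84  84  80  79  61  56  57  54  55  29  15  19  48  59  58  61  65  73  80  83  80
248  62  61  62  62  59  57  58  56  51  33  17  26  45  57  57  59  61  60  62  59  57
250  22  22  25  38  58  54  58  58  54  30  17  18  43  58  56  59  55  51  28  22  24
252  25  18  10  34  54  57  55  57  51  28  17  22  44  58  59  57  58  48  19  22  28
254  15  11  25  38  55  56  51  55  53  25  19  25  39  56  54  57  55  46  21  21  24
```

Both cameras put the real tips about 38 mm behind the reported TCP. They are at z≈17 mm now, which is just above the tweezers and explains the miss. I'll keep going down, watching the force.

Call:
step_arm --grip '[0.3,0.3,0.3,0.3,0.3]' --pt "0 0 0" --pt "0 0 0" --pt "0 0 0.4" --pt "0 0 0.3" --pt "0 0 0" --roll '[0,0,0,0,0]'

```text
t: 9.4
eef_pos: [360.4, 259.7, -29.3]
orientation: [-1.648, -2.674, 0.002]
force: [-0.9, -0.0, -0.1]
grip_width: 30.1
grip_force: 0.0
```

Call:
step_arm --grip '[0.3,0.3]' --pt "0 0 0.3" --pt "0 0 0" --roll '[0,0]'

```text
t: 9.57
eef_pos: [360.5, 259.8, -32.0]
orientation: [-1.648, -2.674, 0.001]
force: [-0.1, -0.3, -1.2]
grip_width: 29.8
grip_force: 0.0
```

Call:
step_arm --grip '[0.6,1,1,1]' --pt "0 0 0" --pt "0 0 0" --pt "0 0 0" --pt "0 0 0" --roll '[0,0,0,0]'

```text
t: 9.9
eef_pos: [360.8, 259.9, -31.3]
orientation: [1.648, 2.674, 0.0]
force: [0.4, 0.5, -0.3]
grip_width: 11.9
grip_force: 31.4
```

Gripped, at 11.9 mm and 31 N. I'll re-seat about 4 mm deeper for a secure hold.

Call:
step_arm --grip '[0.4,0.4,0.4,0.4,0.4]' --pt "0 0 0" --pt "0 0 0" --pt "0 0 0.2" --pt "0 0 0.2" --pt "0 0 0" --roll '[0,0,0,0,0]'

```text
t: 10.32
eef_pos: [361.1, 260.1, -33.9]
orientation: [1.648, 2.674, 0.0]
force: [-10.1, -6.6, 25.0]
grip_width: 25.6
grip_force: 12.7
```

Call:
step_arm --grip '[0.6,1,1,1]' --pt "0 0 0" --pt "0 0 0" --pt "0 0 0" --pt "0 0 0" --roll '[0,0,0,0]'

```text
t: 10.65
eef_pos: [362.3, 260.9, -33.4]
orientation: [1.648, 2.673, 0.005]
force: [-1.3, -0.1, 21.4]
grip_width: 12.6
grip_force: 37.3
```

Call:
step_arm --grip '[1,1,1]' --pt "0 0 -2" --pt "0 0 -2" --pt "0 0 0" --roll '[0,0,0]'

```text
t: 10.9
eef_pos: [362.2, 260.8, 7.9]
orientation: [1.647, 2.673, 0.006]
force: [0.2, 0.1, 1.0]
grip_width: 12.5
grip_force: 29.6
```

The fingertips touch the bench at TCP z≈-34, so that offset is now calibrated, and the tweezers are held. Next I'll rise and turn to line up with the tray.

Call:
step_arm --grip '[1,1,1,1,1]' --pt "0 0 -2" --pt "0 0 -2" --pt "0 0 -1" --pt "0 0 -1" --pt "0 0 0" --roll '[-0.112,-0.112,-0.112,-0.112,-0.112]'

```text
t: 11.32
eef_pos: [361.5, 260.4, 66.3]
orientation: [0.836, 3.026, 0.003]
force: [-1.3, -0.6, 0.6]
grip_width: 12.5
grip_force: 29.6
```

Call:
step_arm --grip '[1,1,1,1]' --pt "0 0 0" --pt "0 0 0" --pt "0 0 0" --pt "0 0 0" --roll '[-0.112,-0.112,-0.112,-0.112]'

```text
t: 11.65
eef_pos: [360.7, 259.8, 64.0]
orientation: [-0.143, -3.138, 0.0]
force: [-0.9, 0.1, -0.7]
grip_width: 11.8
grip_force: 29.6
```

```bash
python3 - <<'E'
from h import *
s=imaging.camera_info("scene");sp=lambda x,y:(150+x/2.9,120+y/2.9)
for z in (30,50):print([ray(s,sp(*q),z).round() for q in((618,165),(783,305),(628,135))])
w=imaging.camera("wrist");o=ctrl.observe();print(o['eef_pos'],o['grip_width'],o['grip_force'],R.from_rotvec(o['orientation']).as_matrix()[:,0])
cv2.imwrite("pics/w5.png",w[:,:,::-1])
E
```

```text
[array([552.,  30.,  30.]), array([362.,  -5.,  30.]), array([577.,   2.,  30.])]
[array([540.,  41.,  50.]), array([354.,   7.,  50.]), array([564.,  14.,  50.])]
[360.67197484 259.84723177  64.06881168] 12.604272878944851 29.563534434018948 [-9.96593814e-01  8.24662279e-02  3.01633675e-04]
```

Call:
step_arm --grip '[1,1,1,1,1]' --pt "-3 -1.66 0" --pt "-3 -1.66 0" --pt "-3 -1.66 0" --pt "-3 -1.66 0" --pt "-3 -1.66 0" --roll '[0.01,0,0,0,0]'

```text
t: 12.12
eef_pos: [502.5, 160.4, 64.2]
orientation: [0.172, 3.137, 0.0]
force: [0.2, 0.1, -0.2]
grip_width: 12.4
grip_force: 29.6
```

Call:
step_arm --grip '[1,1,1,1]' --pt "-3 -1.66 1" --pt "-3 -1.66 1" --pt "0 0 0" --pt "0 0 0" --roll '[0,0,0,0]'

```text
t: 12.45
eef_pos: [557.6, 121.2, 43.0]
orientation: [-0.175, -3.134, 0.001]
force: [-0.1, 0.8, -0.7]
grip_width: 12.3
grip_force: 29.6
```

```bash
python3 - <<'E'
from h import *
i=imaging.camera_info("wrist");w=imaging.camera("wrist");o=ctrl.observe();print(o['eef_pos'],o['grip_width'],R.from_rotvec(o['orientation']).as_matrix()[:,0])
b=w[:,:,::-1].copy()
def T(q,t=(565.5,161,-.096)): return R.from_euler('z',t[2]).as_matrix()@np.array(q)+[t[0],t[1],0]
for q in[(-70,-53,8),(70,-53,8),(70,-17,14),(-70,-17,14),(-74,-57,14),(74,-57,14),(-74,57,14),(74,57,14),(10,-7,43),(70,-7,43),(70,53,43),(10,53,43)]:
    u=proj(i,T(q))[0];cv2.circle(b,tuple(int(round(x)) for x in u),2,(0,0,255),-1)
cv2.imwrite("pics/w6.png",cv2.resize(b[60:400,120:520],None,fx=1.75,fy=1.75))
E
```

```text
[557.14056241 121.95876585  43.71457146] 12.026898336552149 [-0.99397828  0.10956635  0.00154787]
```

View pics/w6.png

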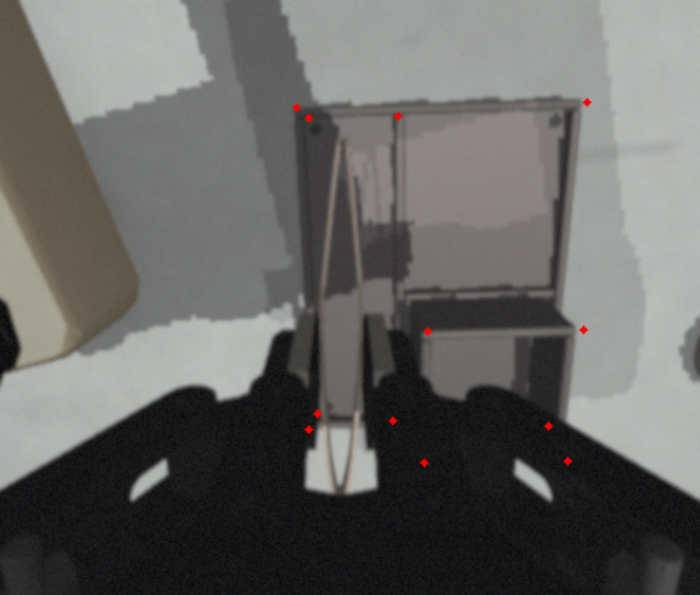

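The tray outline matches its predicted corners within about 3 mm: top-left (296,107), and top-right seen at (580,103) against a predicted (587,102). The well sits about 2.5 mm further -y, so its centre is at tray (40,20). The tweezers are held along the bay but need about 6 mm more in +y. I'll shift and lower.

Call:
step_arm --grip '[1,1,1,1,1]' --pt "-0.45 0.5 0" --pt "0 0 2" --pt "0 0 2" --pt "0 0 1.5" --pt "0 0 0.6" --roll '[-0.017,0,0,0,0]'

```text
t: 12.92
eef_pos: [561.2, 127.7, -18.0]
orientation: [-0.139, -3.137, 0.0]
force: [-0.1, 0.1, -0.1]
grip_width: 12.8
grip_force: 29.6
```

Call:
step_arm --grip '[1,1,1]' --pt "0 0 0.3" --pt "0 0 0" --pt "0 0 0" --roll '[0,0,0]'

```text
t: 13.17
eef_pos: [562.9, 127.2, -18.3]
orientation: [0.14, 3.137, 0.001]
force: [0.2, -0.2, 0.6]
grip_width: 12.3
grip_force: 29.6
```

Call:
step_arm --grip '[1,1,1]' --pt "0 0 0.4" --pt "0 0 0.1" --pt "0 0 0" --roll '[0,0,0]'

```text
t: 13.42
eef_pos: [562.4, 126.8, -24.3]
orientation: [0.141, 3.138, 0.0]
force: [1.0, -0.5, -0.2]
grip_width: 12.6
grip_force: 29.6
```

Call:
step_arm --grip '[1,1]' --pt "0 0 0.1" --pt "0 0 0" --roll '[0,0]'

```text
t: 13.58
eef_pos: [562.6, 126.7, -25.2]
orientation: [0.141, 3.138, 0.0]
force: [-0.5, 0.4, 0.3]
grip_width: 12.6
grip_force: 29.6
```

Now about 1 mm off the floor. I'll open a little to release, then go up.

Call:
step_arm --grip '[1,0.55,0.55,0.55]' --pt "0 0 0.1" --pt "0 0 0" --pt "0 0 0" --pt "0 0 0" --roll '[0,0,0,0]'

```text
t: 13.92
eef_pos: [562.9, 126.9, -25.5]
orientation: [0.141, 3.137, 0.001]
force: [-2.1, 0.6, 7.4]
grip_width: 19.3
grip_force: 3.7
```

Call:
step_arm --grip '[0.5,0.4,0,-0.5,-1]' --pt "0 0 -1" --pt "0 0 -2" --pt "0 0 -4" --pt "0 0 -4" --pt "0 0 -4" --roll '[0,0,0,0,0]'

```text
t: 14.33
eef_pos: [561.9, 126.6, 125.9]
orientation: [-0.141, -3.138, 0.0]
force: [0.4, 0.5, 0.1]
grip_width: 61.1
grip_force: 0.0
```

```bash
python3 - <<'E'
from h import *
s=imaging.camera("scene");w=imaging.camera("wrist");i=imaging.camera_info("wrist");o=ctrl.observe();print(o['eef_pos'],R.from_rotvec(o['orientation']).as_matrix()[:,0])
import pickle;pickle.dump((i,w),open("w7.pkl","wb"))
c=proj(i,[[618,307,15]])[0];print(c)
c=c.astype(int)
# text view: tweezers legs rows in wrist -> brightness
g=cv2.cvtColor(w,cv2.COLOR_RGB2GRAY)
def T(q,t=(565.5,160.2,-.096)): return R.from_euler('z',t[2]).as_matrix()@np.array(q)+[t[0],t[1],0]
for x in(-66,-60,-50,-40,-30,-15,0):
    u=[proj(i,T((x,y,10)))[0] for y in range(-55,-12,3)]
    print(x,[int(g[int(round(b)),int(round(a))]) if 0<=b<400 else -1 for a,b in u])
E
```

```text
[565.03106203 127.2435499  131.70340232] [-0.99592104  0.08970276 -0.00973175]
[483.01946308 220.13196454]
-66 [58, 59, 81, 113, 116, 115, 119, 121, 117, 121, 116, 117, 105, 105, 116]
-60 [55, 58, 104, 114, 113, 119, 116, 128, 131, 116, 117, 120, 107, 103, 107]
-50 [58, 55, 61, 100, 117, 115, 117, 131, 117, 126, 119, 131, 119, 100, 114]
-40 [57, 57, 58, 62, 105, 109, 145, 127, 114, 137, 116, 124, 131, 101, 117]
-30 [69, 57, 60, 60, 98, 90, 134, 108, 86, 105, 75, 89, 95, 96, 114]
-15 [75, 64, 64, 60, 58, 77, 66, 59, 62, 73, 60, 53, 57, 54, 73]
0 [73, 61, 86, 89, 95, 104, 99, 91, 94, 95, 111, 110, 107, 61, 97]
```

The tweezer legs show at tray y≈-37 to -28, inside the bay, so they are placed. I'll find the counter's protrusions numerically from this frame.

```bash
python3 - <<'E'
from h import *
import pickle
i,w=pickle.load(open("w7.pkl","rb"))
g=cv2.cvtColor(w,cv2.COLOR_RGB2GRAY)
for y in range(350,264,-3):
    print(y,' '.join("%3d"%g[int(round(v)),int(round(u))] for u,v in [proj(i,[x,y,13])[0] for x in range(575,666,3)]))
E
```

```text
350 175 174 176 174 175 174 172 171 172 173 172 173 171 172 172 174 177 175 173 175 174 174 173 176 173 175 175 177 176 174 171
347 172 175 174 174 170 171 169 170 170 168 168 173 173 172 174 173 173 176 175 173 172 175 174 175 172 174 174 172 177 173 172
344 174 175 171 172 171 171 173 169 170 169 171 171 172 174 175 174 174 174 174 173 171 173 174 172 172 174 178 174 175 173 173
341 174 173 171 171 173 172 173 172 170 171 169 171 174 173 175 179 174 171 174 173 172 171 172 171 173 172 172 176 174 170 173
338 173 173 169 173 171 170 171 172 169 170 169 168 182 175 167 121 146 173 174 175 172 171 170 172 171 171 174 172 172 170 174
335 174 175 172 169 173 171 171 172 174 172 151 113 129  82  75  95 170 172 172 173 170 171 173 174 170 172 170 175 173 170 172
332 174 173 171 173 172 175 173 172 172 172 132  71  68 110 146 160 169 179 172 169 168 171 173 172 172 171 173 173 168 172 169
329 174 175 176 174 173 173 173 171 172 165 124 138 151 163 182 182 186 186 184 183 175 170 172 172 172 171 169 173 172 174 170
326 171 171 174 174 171 169 171 170 169 160 147 152 170 184 184 184 187 185 
[... 1911 characters left out ...]
  72  76 113 170 174 174 178 176 175 175 174 175 174 177 176
278 175 173 171 170 171 175 171 164 141 113 107 101  88  82  96  99 106 123 147 176 176 176 178 174 173 175 172 174 174 175 176
275 172 174 173 170 170 173 170 173 169 154 109  99  98 104 112 112 137 171 176 177 175 176 175 173 174 179 175 173 174 174 177
272 171 175 170 171 166 164 158 154 160 154 149 145 125 122 144 140 155 165 171 170 169 169 172 175 174 176 174 175 175 174 175
269 175 163 160 157 153 152 153 154 153 153 154 152 154 151 151 156 156 156 157 156 152 152 157 168 176 179 175 177 174 177 176
266 155 154 155 155 154 154 157 154 155 152 154 151 150 151 152 153 154 155 155 155 153 153 154 166 176 176 176 176 175 179 178
```

The counter's thin lever spans directions 85–120° and the knob sits near 12°. I'll grip the round body along 50°, which clears both.

Call:
step_arm --grip '[-1,-1,-1,-1,-1]' --pt "0 0 0" --pt "0 0 0" --pt "0 0 0" --pt "0 0 0" --pt "0 0 0" --roll '[0.121,0.121,0.121,0.121,0.121]'

```text
t: 14.85
eef_pos: [562.4, 126.7, 124.0]
orientation: [1.078, 2.95, 0.0]
force: [0.1, 0.2, -0.0]
grip_width: 85.5
grip_force: 0.0
```

Call:
step_arm --grip '[-1,-1,-1,-1,-1]' --pt "1.48 3.44 0" --pt "1.48 3.44 0" --pt "1.48 3.44 0" --pt "1.48 3.44 0" --pt "1.48 3.44 0" --roll '[0,0,0,0,0]'

```text
t: 15.27
eef_pos: [616.0, 308.0, 124.0]
orientation: [1.07, 2.953, 0.0]
force: [1.0, -0.5, 0.5]
grip_width: 85.3
grip_force: 0.0
```

Call:
step_arm --grip '[-1,-1,-1]' --pt "0 0 4" --pt "0 0 0" --pt "0 0 0" --roll '[0,0,0]'

```text
t: 15.52
eef_pos: [614.4, 305.7, 82.0]
orientation: [-1.068, -2.951, 0.005]
force: [-0.1, 0.8, -0.0]
grip_width: 85.5
grip_force: 0.0
```

```bash
python3 - <<'E'
from h import *
i=imaging.camera_info("wrist");w=imaging.camera("wrist");o=ctrl.observe();print(o['eef_pos'],R.from_rotvec(o['orientation']).as_matrix()[:,0])
Rt=R.from_rotvec(o['orientation']).as_matrix();g=cv2.cvtColor(w,cv2.COLOR_RGB2GRAY)
p0=np.array([o['eef_pos'][0],o['eef_pos'][1],27]);print("tool frame x rows, y cols at z27 / ")
for x in range(45,-40,-4):
    print(x,' '.join("%3d"%g[int(round(v)),int(round(u))] if 0<=v<399.4 else " -1" for u,v in [proj(i,p0+Rt@[x,y,0])[0] for y in range(-45,46,3)]))
E
```

```text
[615.35176336 305.65435817  84.12288023] [-7.68058687e-01  6.40379322e-01  4.21277329e-04]
tool frame x rows, y cols at z27 / 
45  84  84  84  84 102 126 142 142 139 141 149 155 156 155 158 158 160 164 161 160 161 159 159 159 152 140 141 142 140 140 141
41  83  87  83  84  85  83 108 134 141 146 158 153 155 153 159 160 159 163 160 158 162 162 161 159 142 140 140 140 142 141 140
37  83  85  84  82  84  82  84  85 130 154 154 154 152 157 157 159 158 160 160 158 161 163 145 140 140 141 142 142 142 142 141
33  84  83  80  85  84  83  83  81  96 148 156 156 154 155 157 156 157 160 159 160 159 144 141 140 144 140 142 142 143 142 143
29  86  84  83  84  84  83  83  93 101 100 125 152 153 156 158 157 156 160 160 133 100 124 141 144 139 144 142 143 143 141 144
25  87  85  82  83  84  82  93 101 102 100 100 101 136 148 130 130 129 132 137 139 106 142 147 126 141 144 144 142 143 143 145
21  85  86  85  82  83  85  83  82  84  82  81  83  82  74  82  93  97 103  98  93 105 135 119 150 133 142 144 145 142 143 142
17  84  83  84  84  85  83  82  85  84  86  81  74  72  78  86 132 142 145 140 131 1
[... 1125 characters left out ...]
  86  89  88  96  84  96 101  90 113 137 139 136 135 137 135
-23 105 109 107 107 105 105 108 105 100 135 162 164 164 157 130 100  90  90 121 134 136 138 141 139 140 140 139 141 138 138 136
-27 103 104 105 108 107 103 105 103 115 160 162 162 163 163 162 160 159 160 148 144 141 140 141 142 142 143 139 141 142 138 139
-31 104 104 109 105 103 107 104 138 160 161 164 164 162 163 162 164 161 163 162 157 142 142 143 143 143 142 142 139 144 139 141
-35 105 107 104 107 106 106 125 159 162 163 164 162 163 165 163 164 164 163 163 162 158 142 140 141 141 142 141 140 143 141 141
-39 106 106 105 105 106 156 163 162 163 162 165 162 161 163 165 164 165 162 163 162 164 161 142 142 140 141 141 142 142 140 141
```

Call:
step_arm --grip '[-1,-1,-1,-1,-1]' --pt "0 0.5 3" --pt "0 0 3" --pt "0 0 3" --pt "0 0 2" --pt "0 0 0" --roll '[0,0,0,0,0]' --newtons 30

```text
t: 15.98
eef_pos: [617.7, 308.4, -28.7]
orientation: [-1.07, -2.951, 0.004]
force: [-0.5, -0.2, -0.8]
grip_width: 85.1
grip_force: 0.0
```

Call:
step_arm --grip '[-0.5,-0.2,0,0.2,0.4]' --pt "0 0 0" --pt "0 0 0" --pt "0 0 0" --pt "0 0 0" --pt "0 0 0" --roll '[0,0,0,0,0]'

```text
t: 16.4
eef_pos: [620.1, 310.4, -23.4]
orientation: [1.069, 2.951, 0.003]
force: [-2.2, -2.3, 12.2]
grip_width: 43.7
grip_force: 29.5
```

Call:
step_arm --grip '[1,1]' --pt "0 0 0" --pt "0 0 0" --roll '[0,0]'

```text
t: 16.57
eef_pos: [620.1, 310.4, -23.4]
orientation: [1.069, 2.951, 0.003]
force: [-2.2, -2.5, 11.6]
grip_width: 43.5
grip_force: 29.5
```

The grip pushed the tool up with 12 N on the sloping body. I'll reopen and grip about 4 mm lower.

Call:
step_arm --grip '[-0.5,-0.5,-0.5,-0.5,-0.5]' --pt "0 0 0" --pt "0 0 0" --pt "0 0 0.2" --pt "0 0 0.2" --pt "0 0 0" --roll '[0,0,0,0,0]'

```text
t: 16.98
eef_pos: [618.6, 310.0, -31.0]
orientation: [-1.069, -2.953, 0.001]
force: [0.1, -0.5, -0.4]
grip_width: 64.3
grip_force: 0.0
```

Call:
step_arm --grip '[-0.2,0,0.2,0.4,0.4]' --pt "0 0 0" --pt "0 0 0" --pt "0 0 0" --pt "0 0 0" --pt "0 0 0" --roll '[0,0,0,0,0]'

```text
t: 17.4
eef_pos: [619.0, 310.1, -30.1]
orientation: [1.07, 2.954, 0.0]
force: [-1.6, -0.8, 3.5]
grip_width: 44.2
grip_force: 31.1
```

Call:
step_arm --grip '[1,1,1,1,1]' --pt "0 0 -1" --pt "0 0 -2" --pt "0 0 -3" --pt "0 0 -3" --pt "0 0 0" --roll '[0,0,0,0,0]'

```text
t: 17.82
eef_pos: [621.2, 311.2, 67.1]
orientation: [1.067, 2.948, 0.009]
force: [1.1, -0.4, 0.1]
grip_width: 43.9
grip_force: 30.9
```

Call:
step_arm --grip '[1,1,1,1,1]' --pt "0 0 0" --pt "0 0 0" --pt "0 0 0" --pt "0 0 0" --pt "0 0 0" --roll '[-0.12,-0.12,-0.12,-0.12,-0.12]'

```text
t: 18.23
eef_pos: [618.9, 310.1, 60.0]
orientation: [0.14, 3.138, 0.0]
force: [-0.8, 0.0, -1.3]
grip_width: 44.4
grip_force: 30.8
```

Call:
step_arm --grip '[1,1]' --pt "0 0 0" --pt "0 0 0" --roll '[0,0]'

```text
t: 18.4
eef_pos: [618.9, 310.1, 59.9]
orientation: [0.155, 3.138, 0.0]
force: [-0.3, -0.2, -0.6]
grip_width: 44.1
grip_force: 30.8
```

Call:
step_arm --grip '[1,1,1,1,1]' --pt "1.76 -3.36 0" --pt "1.76 -3.36 0" --pt "1.76 -3.36 0" --pt "1.76 -3.36 0" --pt "0 0 0" --roll '[0,0,0,0,0]'

```text
t: 18.82
eef_pos: [533.3, 179.2, 59.5]
orientation: [-0.159, -3.137, 0.002]
force: [-0.7, 0.4, -0.9]
grip_width: 44.5
grip_force: 31.0
```

Call:
step_arm --grip '[1,1,1,1]' --pt "0 0 3" --pt "0 0 3" --pt "0 0 0" --pt "0 0 0" --roll '[0,0,0,0]'

```text
t: 19.15
eef_pos: [535.3, 182.8, -1.0]
orientation: [-0.153, -3.135, 0.001]
force: [-0.1, -0.3, -0.2]
grip_width: 44.3
grip_force: 31.2
```

```bash
python3 - <<'E'
from h import *
i=imaging.camera_info("wrist");w=imaging.camera("wrist");o=ctrl.observe();print(o['eef_pos'],R.from_rotvec(o['orientation']).as_matrix()[:,0])
g=cv2.cvtColor(w,cv2.COLOR_RGB2GRAY)
def T(q,t=(565.5,160.3,-.096)): return R.from_euler('z',t[2]).as_matrix()@np.array(q)+[t[0],t[1],0]
for z,xs,ys in((14,range(-84,-60,2),range(-66,70,4)),(14,range(-80,-40,8),range(-64,-4,2)),(14,range(-80,-40,8),range(40,66))):
    print(list(ys))
    for x in xs: print(x,' '.join("%3d"%g[int(round(v)),int(round(u))] if 0<=v<399.4 else " -1" for u,v in [proj(i,T((x,y,z)))[0] for y in ys]))
E
```

```text
[536.35836465 183.13141565   0.6657641 ] [-9.95308405e-01  9.67531903e-02 -6.11317109e-07]
[-66, -62, -58, -54, -50, -46, -42, -38, -34, -30, -26, -22, -18, -14, -10, -6, -2, 2, 6, 10, 14, 18, 22, 26, 30, 34, 38, 42, 46, 50, 54, 58, 62, 66]
-84 117 121 117 120 119 118 119 120 119 120  97  98  99  97  99  97  97  96  96  97  98  96  95  98 164 163 163 178 179 181 183 183 183 182
-82 116 116 115 119 117 122 121 117 123 118  99  96  97  95  96  96  96  99  98  98  98  96  96  97 129 165 179 179 180 181 182 183 183 183
-80 118 121 116 119 118 120 119 119 120 118  94  95  99  93  95  97  98  95  99  99  95  96  96  94 132 184 184 182 179 173 182 185 180 182
-78 118 117 118 120 117 117 116 123 121 121 115  93  95  95  95  94  96  97  97  94  93  88  97 110 115 138 112 111  98  94 173 182 184 185
-76 118 118 118 119  99  97  91  93  92  92  74  70  63  63  57  61  59  56  56  55  51  57  56  55  50  55  57  66  64  64  90 183 183 181
-74 121 118 119  69  61  60  64  65  65  55  55  58  60  57  60  60  60  60  58  61  75  74  74  79  76  74 124 127 128 124 128 181 182 183
-72 120 118 107  73
[... 1534 characters left out ...]
 65 102  63  68  76  74  67  61  58  56  55  62  59  59
[40, 41, 42, 43, 44, 45, 46, 47, 48, 49, 50, 51, 52, 53, 54, 55, 56, 57, 58, 59, 60, 61, 62, 63, 64, 65]
-80 183 180 182 181 180 179 179 180 182 178 173 174 182 182 182 181 179 182 185 184 181 182 180 184 184 184
-72 114 114 114 114 113 113 111  97 102 116 110  87  82  80  90 107 143 180 181 182 180 182 182 183 184 184
-64 142 143 142 144 143 145 144 144 147 143 144 126  69  79 120 125 120 166 181 182 181 185 183 182 184 180
-56 129 129 126 126 128 126 126 127 128 125 110  67  52  61  99 116 112 126 151 151 148 151 150 149 150 152
-48  98  94  89  69  61  61  60  61  62  59  64  62  55  52  57  58  82 118 160 163 160 160 159 159 160 162
```

The tray edges check to about 1 mm. I'll lower the counter.

Call:
step_arm --grip '[1,1,1,1]' --pt "0 0 1" --pt "0 0 0.8" --pt "0 0 0" --pt "0 0 0" --roll '[0,0,0,0]'

```text
t: 19.53
eef_pos: [535.9, 183.0, -18.6]
orientation: [-0.149, -3.138, 0.0]
force: [-0.2, 0.2, -1.8]
grip_width: 44.3
grip_force: 31.2
```

Call:
step_arm --grip '[1,1,1]' --pt "0 0 0.2" --pt "0 0 0" --pt "0 0 0" --roll '[0,0,0]'

```text
t: 19.78
eef_pos: [536.2, 183.0, -20.2]
orientation: [0.149, 3.138, 0.0]
force: [0.1, -0.5, -1.6]
grip_width: 43.7
grip_force: 31.2
```

Call:
step_arm --grip '[1,1]' --pt "0 0 0.1" --pt "0 0 0" --roll '[0,0]'

```text
t: 19.95
eef_pos: [536.1, 183.0, -21.4]
orientation: [0.149, 3.138, -0.0]
force: [-0.6, 0.2, -0.6]
grip_width: 44.2
grip_force: 31.2
```

Call:
step_arm --grip '[1,1]' --pt "0 0 0.1" --pt "0 0 0" --roll '[0,0]'

```text
t: 20.12
eef_pos: [536.2, 183.0, -22.1]
orientation: [0.149, 3.138, 0.0]
force: [-0.7, -0.1, 1.6]
grip_width: 44.0
grip_force: 31.5
```

Call:
step_arm --grip '[1,1]' --pt "0 0 0.1" --pt "0 0 0" --roll '[0,0]'

```text
t: 20.28
eef_pos: [536.3, 183.0, -22.3]
orientation: [0.149, 3.138, 0.0]
force: [-6.8, -3.1, 13.4]
grip_width: 44.1
grip_force: 32.7
```

The counter is on the floor. I'll release it gently and rise.

Call:
step_arm --grip '[-0.1,-0.17,-0.17]' --pt "0 0 -0.1" --pt "0 0 0" --pt "0 0 0" --roll '[0,0,0]'

```text
t: 20.53
eef_pos: [536.1, 183.0, -22.5]
orientation: [0.149, 3.138, 0.0]
force: [0.2, -0.1, -1.4]
grip_width: 50.0
grip_force: 0.0
```

Call:
step_arm --grip '[-0.2,-0.3,-1,-1,-1]' --pt "0 0 -0.6" --pt "0 0 -1" --pt "0 0 -4" --pt "0 0 -4" --pt "0 0 -4" --roll '[0,0,0,0,0]'

```text
t: 20.95
eef_pos: [535.6, 182.8, 116.1]
orientation: [-0.149, -3.138, 0.0]
force: [0.3, -0.5, 0.1]
grip_width: 85.2
grip_force: 0.0
```

```bash
python3 - <<'E'
from h import *
import pickle
i=imaging.camera_info("wrist");w=imaging.camera("wrist");o=ctrl.observe();print(o['eef_pos'],R.from_rotvec(o['orientation']).as_matrix()[:,0])
s=imaging.camera("scene");pickle.dump((i,w,s),open("w8.pkl","wb"))
si=imaging.camera_info("scene");g=cv2.cvtColor(s,cv2.COLOR_RGB2GRAY)
def T(q,t=(565.5,160.3,-.096)): return R.from_euler('z',t[2]).as_matrix()@np.array(q)+[t[0],t[1],0]
print(list(range(-58,62,4)))
for x in range(-80,80,8): print(x,' '.join("%3d"%g[int(round(v)),int(round(u))] for u,v in [proj(si,T((x,y,20)))[0] for y in range(-58,62,4)]))
E
```

```text
[538.54742733 183.72349873 125.25436714] [-0.99547445  0.09457373 -0.00929711]
[-58, -54, -50, -46, -42, -38, -34, -30, -26, -22, -18, -14, -10, -6, -2, 2, 6, 10, 14, 18, 22, 26, 30, 34, 38, 42, 46, 50, 54, 58]
-80 104 107  52  53  54  48  51  52  58  52  58  61  50  56  53  60  54  55  43  49  58  48  75  60  54  71  55  85  57  50
-72 106  60  67  46  63  67  66  58  61  68  65  59  55  58  58  54  59  59  69  96  99 105 106  92 105  87 107  62  94  66
-64 106  74  52  70  68  67  67  76  78  67  69  69  63  63  59  58  59  60  58  55  87  59  68  66  99  61  94  96  96 113
-56 105  72  45  69  67  67  84  67  58  68  68  70  55  71  62  58  59  58  58  60  57  66  63  85  72  56  58  66  76  52
-48 104  68  51  68  67  66  85  85  64  68  69  68  63  69  61  61  68  73  82  83  85  87  85 111  88  87  69  68 102  91
-40 101  71  47  63  68  66  75  66  64  67  68  69  56  69  68  81  83  89  93  92 107 106  96  92  81  93  54  53  68  91
-32 106  79  52  68  67  84  60  66  79  67  68  65  51  66  87  89  90  91  92  88 114 112 111 101  86  72  94  92  77  87
-24 127  88  48  70  
[... 877 characters left out ...]
1 101  87  97  63  49  66  90  92 103  81 104  95  89  91  90  81  92  55  54  80  92
40 155 164  75  97  98 136  71  97  95 101 102 117  52  54  50  89  98 101 101 102 100 103  89  90  90  83  51  55  68 103
48 155 127  93 102 100 109 110  70 102 100 102  69  51  54  64  91 102 100 101 100 102 103 104  88  91 100  50  55  91 107
56 158 128 102 101  65 145 155  90 101 102 102 113  50  55  52  86  94  61  61  62  56  59  94  62  85  93  56  54  91  96
64 158 164  50  63  43  73  50  70  45  60  52 112  47  55  53  54  54  54  54  54  53  56  55  56  54  85  59  50  63  80
72 155 158 130 164 123 163 139 163 133 164 134 110  52  53  55  54  55  55  55  56  56  56  55  55  55  82  58 139 169 162
```

The counter sits within its bay. Next is the bottle: I'll hover over the cap and refine its pose.

Call:
step_arm --grip '[-1,-1,-1,-1,-1]' --pt "0 0 0" --pt "1.37 3.85 0" --pt "1.37 3.85 0" --pt "1.37 3.85 0" --pt "1.37 3.85 0" --roll '[-0.098,0,0,0,0]'

```text
t: 21.47
eef_pos: [480.1, 338.3, 114.6]
orientation: [-0.004, 3.141, 0.001]
force: [1.3, -0.7, -0.5]
grip_width: 85.4
grip_force: 0.0
```

Call:
step_arm --grip '[-0.4,-0.4,-0.4,-0.4]' --pt "1.37 3.85 0" --pt "1.37 3.85 0" --pt "0 0 0" --pt "0 0 0" --roll '[0,0,0,0]'

```text
t: 21.8
eef_pos: [452.2, 415.4, 114.0]
orientation: [-0.01, 3.141, 0.0]
force: [-0.2, 0.3, 0.2]
grip_width: 59.4
grip_force: 0.0
```

```bash
python3 - <<'E'
from h import *
import pickle
i=imaging.camera_info("wrist");w=imaging.camera("wrist");o=ctrl.observe();print(o['eef_pos'],R.from_rotvec(o['orientation']).as_matrix()[:,0],o['grip_width'])
g=cv2.cvtColor(w,cv2.COLOR_RGB2GRAY)
print(list(range(378,454,3)))
for x in range(425,500,4): print(x,' '.join("%3d"%g[int(round(v)),int(round(u))] if 0<=v<399.4 else " -1" for u,v in [proj(i,[x,y,19 if x<470 else 38])[0] for y in range(378,454,3)]))
s=imaging.camera("scene");si=imaging.camera_info("scene");g=cv2.cvtColor(s,cv2.COLOR_RGB2GRAY);print("scene z38")
for x in range(478,580,5): print(x,' '.join("%3d"%g[int(round(v)),int(round(u))] for u,v in [proj(si,[x,y,38])[0] for y in range(378,454,3)]))
E
```

```text
[452.80263038 414.18307298 113.9579089 ] [-9.99988356e-01 -4.82061834e-03 -2.22506279e-04] 59.642420294439475
[378, 381, 384, 387, 390, 393, 396, 399, 402, 405, 408, 411, 414, 417, 420, 423, 426, 429, 432, 435, 438, 441, 444, 447, 450, 453]
425  87  88  88  88  90  91  96  92  90  90  92 101 106 111 112 113 111 112 110 156 173 173 170 170 170 174
429  89  90  90  89  89  89  89  90  89 102 111 109 109 111 110 115 111 108 109 160 172 170 171 169 170 170
433  89  92  91  90  92  89  88  89 105 109 110 110 108 111 110 110 111 110 109 159 170 171 173 173 171 169
437  88  93  90  92  91  93 106 109 112 109 110 110 109 114 108 110 110 110 110 157 169 170 168 172 170 170
441  91  91  88  93 101 108 109 113 111 107 111 111 105 110 109 111 111 110 124 160 169 170 172 169 169 160
445  90  90  92 108 113 145 146 112 108  88  66  57  52  54  53  60  81 132 164 171 165 152 149 150 150 149
449  89  91  91 126 163 170 168 114  87  51  54  48  49  49  49  45  50  58 131 152 152 150 149 151 151 148
453  86  93 120 151 151 165 168 113  76  59  61  64  70  73  69  65  61  79 115 149 149 150 148 148 147
[... 2770 characters left out ...]
 180 173 177 147  23  31  36  44  43  44  45  49  50
553 182 186 185 179 183 186 189 156 195 195 195 196 196 204 211 177  45  41  43  42  43  45  44  51  52  45
558 176 183 183 172 170 169 137 154 210 208 186 181 179 198  53  33  39  43  44  44  44  45  44  47  49  43
563  34  37  30  20  37  26  31  21  30  30  24  36  27  34  40  43  44  42  44  44  44  44  43  53  53  53
568  41  40  41  42  40  42  41  41  41  41  42  41  43  42  43  42  44  43  43  43  44  44  43  42  45  44
573  41  40  40  41  41  40  41  42  42  42  43  42  41  42  43  42  43  44  43  43  44  43  45  44  37  45
578  40  42  40  41  41  41  40  41  41  41  41  43  42  43  44  41  43  41  43  42  42  42  47  41  34 194
```

The bottle axis is at y≈416 along -x, with the base at x≈564.5 and the cap middle at x≈456. I'll descend and close lightly on the cap so the bottle can pivot between the pads.

Call:
step_arm --grip '[-0.4,-0.4,-0.4,-0.4,-0.4]' --pt "-0.3 0.12 4" --pt "0 0 4" --pt "0 0 4" --pt "0 0 2" --pt "0 0 0.4" --roll '[0,0,0,0,0]' --newtons 20

```text
t: 22.32
eef_pos: [455.0, 412.0, -34.7]
orientation: [0.002, -3.137, 0.006]
force: [-0.8, -0.8, -0.7]
grip_width: 59.9
grip_force: 0.0
```

Call:
step_arm --grip '[0,0.15,0.25,0.3,0.3]' --pt "0 0 0" --pt "0 0 0" --pt "0 0 0" --pt "0 0 0" --pt "0 0 0" --roll '[0,0,0,0,0]'

```text
t: 22.73
eef_pos: [456.9, 415.4, -28.7]
orientation: [-0.005, 3.14, 0.002]
force: [-0.8, 1.2, 2.4]
grip_width: 30.3
grip_force: 2.4
```

Call:
step_arm --grip '[0.31,0.31,0.31,0.31,0.31]' --pt "-0.2 0 -0.93" --pt "-0.3 0 -0.93" --pt "-0.4 0 -0.87" --pt "-0.41 0 -0.87" --pt "0 0 0" --roll '[0,0,0,0,0]'

```text
t: 23.15
eef_pos: [470.9, 415.6, 8.4]
orientation: [-0.004, 3.139, 0.003]
force: [0.3, -0.3, -0.8]
grip_width: 29.6
grip_force: 8.1
```

```bash
python3 - <<'E'
from h import *
o=ctrl.observe();print(o['eef_pos'],o['grip_width'],o['grip_force'],o['force'],o['wrist_torque'])
w=imaging.camera("wrist");b=imaging.camera("scene");d=imaging.camera("side")
A=cv2.resize(w[40:340,170:470,::-1],(500,500));B=cv2.resize(b[190:310,180:300,::-1],(300,300),interpolation=cv2.INTER_CUBIC)
c=np.zeros((500,800,3),np.uint8);c[:,:500]=A;c[:300,500:]=B;cv2.imwrite("pics/b1.png",c)
E
```

```text
[470.91501572 415.63020265   8.35112812] 29.567636649872455 8.096791374846362 [ 0.28025587 -0.26595239 -0.75012521] [0.00190678 0.01753844 0.01641378]
```

```bash
cat > tilt.py <<'E'
from h import *
from scipy.optimize import minimize
def mask():
    a=imaging.camera("scene");h=cv2.cvtColor(a,cv2.COLOR_RGB2HSV);return a
def body(px,pz,th,y=416):
    c,s=np.cos(th),np.sin(th)
    f=lambda a,b:np.array([px-(a*c-b*s),pz+a*s+b*c])
    P=[]
    for a in(0,84):
        for b in(0,38):
            for dy in(-19,19):
                q=f(a,b);P.append([q[0],y+dy,q[1]])
    return np.array(P)
E
python3 - <<'E'
from tilt import *
i=imaging.camera_info("scene")
for n,a in(("pivot20",(564.5,0,.35)),("rigid",(580,36,0))):
    print(n,proj(i,body(*a)).round(0).astype(int).tolist())
b=cv2.imread("pics/b1.png")[:300,500:]; g=cv2.cvtColor(b,cv2.COLOR_BGR2GRAY)
print("cols",list(range(200,272,3)))
for r in range(222,300,3): print(r,' '.join("%3d"%g[min(299,int((r-190)*2.5)),int((c-180)*2.5)] for c in range(200,272,3)))
E
```

```text
pivot20 [[232, 241], [217, 248], [227, 229], [212, 236], [244, 261], [228, 269], [239, 249], [223, 257]]
rigid [[227, 228], [212, 236], [224, 220], [208, 227], [242, 256], [226, 264], [239, 248], [222, 256]]
cols [200, 203, 206, 209, 212, 215, 218, 221, 224, 227, 230, 233, 236, 239, 242, 245, 248, 251, 254, 257, 260, 263, 266, 269]
222  47  83 126  40  49  50  49  49  49  47  47  47  48  47  47  47  47  47  47  47  47  46  47  43
225  47  43 102 108  48  50  49  49  48  48  48  49  47  47  46  47  48  46  46  48  47  47  47  47
228  46  45  38 107  65  50  49  49  49  49  48  48  48  48  47  48  47  47  47  46  47  47  48  48
231  43  42  43  66  97  45  50  49  48  49  47  48  48  48  48  47  48  47  47  46  47  47  48  47
234  42  41  43  49 101  47  51  49  49  49  49  49  49  48  48  47  48  47  48  48  47  47  47  48
237  37  35  54  96  94  46  51  50  49  49  49  48  48  48  48  48  48  48  48  48  47  48  49  47
240 110  35  45  53  48  50  51  50  50  50  49  49  49  49  48  48  49  48  48  49  48  49  49  48
243 187 190 206  20  63  64  56  56  51  51  50  49  49  49  48  4
[... 1133 characters left out ...]

279 161 159 158 161 159 158 156 158 158 157 181 102  94  96  93 122 118 118  93  97  97  96  96  95
282 162 161 161 159 158 157 158 159 159 150  86  97  97  96 117 118 117 109  96  96  96  96  95  96
285 160 161 158 161 159 158 159 158 157 101  95  97  94 119 112 117 121  96  96  95  97  96  96  97
288 161 161 159 161 159 158 158 157 157 172  95  89 106 201 115 118 110  96  96  97  95  96  96  96
291 160 161 160 160 160 159 157 159 159 158  81  98 184 156 117 122  96  96  96  95  97  96  95  96
294 160 159 160 158 156 158 159 158 160 176 185 185 181 182 167  97  97  96  97  96  96  95  95  95
297 158 158 160 157 157 158 160 159 153 181 180 181 180 181 185 172  93  96  96  96  95  94  95  95
```

The arm blocks the scene camera here, so I'll use the averaged wrist moment: about 0.09 N·m if the bottle is held rigid, near 0 if it is pivoting on its base.

```bash
python3 - <<'E'
from h import *
F=[];M=[]
for k in range(8):
    o=ctrl.observe();F.append(o['force']);M.append(o['wrist_torque']);w=imaging.camera("wrist")
print(np.mean(F,0).round(2),np.std(F,0).round(2),np.mean(M,0).round(3),np.std(M,0).round(3),o['grip_force'],o['grip_width'])
i=imaging.camera_info("wrist");g=cv2.cvtColor(w,cv2.COLOR_RGB2GRAY)
for r in range(150,400,8): print(r,' '.join("%3d"%g[r,c] for c in range(234,396,6)))
E
```

```text
[ 0.23  0.36 -0.21] [0.76 0.41 0.77] [ 0.115 -0.12   0.053] [0.022 0.039 0.016] 8.143603802891448 29.609009817912362
150  92  93  90  91  89  92  90  89  90  88  91  91  87  89  89  93  92 138 150 151 169 173 173 174 168 152 151
158  89  88  90  92  91  89  89  89  90  90  89  93  89  90  90  91  93  99 152 175 175 173 173 174 174 167 153
166  91  93  92  89  89  91  92  92  90  92  88  91  92  88  91  91  96 113 170 177 176 171 172 173 172 174 168
174  92  92  89  88  89  93  91  94  88  90  91  90  90  90  92 101 113 111 114 174 174 175 171 174 174 174 173
182  90  91  92  88  91  91  92  91  90  91  90  90  91  98 110 112 112 111 113 160 172 175 177 175 175 174 170
190  91  90  91  92  91  91  90  91  92  92  91  90 105 110 116 112 113 110 148 173 172 174 145 172 173 173 170
198  95  92  90  92  92  92  93  87  89  92 105 111 113 111 112 114 114 173 160 111 112 107 109 113 173 152 152
206  91  91  91  92  92  95  92  91 101 112 113 112 114 113 112 110 106  97  94  92  87  90  90  94 150 153 151
214  91  91  92  90  91  93 101 110 111 110 115 112 111 113 107  91  95  91  89  92  90
[... 1900 characters left out ...]
  20  20  23  29  21  20  20
358  19  22  17  20  21  17  12  26  22  13  21  24  12  29  18  13  21  22  21  20  24  25  25  13  20  26  24
366  24  23  15  19  17  24  23  15  24  18  20  21  24  16  23  12  20  19  20  21  14  22  16  18  15  16  15
374  11  13  23  24  20  15  20  14  23  14  12  25  27  11  15  20  22  19  21  22  11  15  24  20  14  13  18
382  21  10  17  19  19  22  20  29  18  21  23  22  25  13  27  19  20  22  25  17  20  19  26  15  14  19  17
390  27  22  26  11  21  18  17  24  18  27  22  15  14  22  17  21  24  31  15  21  12  18  19  23  11  14  21
398  13  18  11  26  19  12  25  12  12  14  24  21  13  26  25  28  15  29  28  22  17  18  17  23  16  22  17
```

```bash
python3 - <<'E'
from h import *
i=imaging.camera_info("wrist")
for G in((470.7,55),):
  for th in(0,10,20,30):
    c,s=np.cos(np.radians(th)),np.sin(np.radians(th));P=[]
    for a,b in((120,-15),(120,15),(94,15),(94,11.5),(84,11.5),(84,19)):
        da=a-108.5;P.append([G[0]-(da*c-b*s),416,G[1]+da*s+b*c])
    print(th,proj(i,P)[:,1].round())
E
```

```text
0 [238. 266. 316. 311. 329. 340.]
10 [236. 274. 317. 311. 325. 338.]
20 [234. 281. 316. 309. 320. 334.]
30 [233. 289. 313. 306. 314. 329.]
```

```bash
python3 - <<'E'
from h import *
a=np.mean([imaging.camera("wrist")[230:345,300:330].astype(float).mean(2) for k in range(6)],0)
for r in range(0,115,3): print(230+r,a[r:r+3,5:25].mean().round(1),a[r:r+3].mean(0)[::3].round().astype(int))
E
```

```text
230 89.2 [91 91 91 90 88 88 89 89 90 91]
233 70.2 [90 82 75 71 66 63 69 72 78 85]
236 48.7 [64 51 49 48 48 49 48 48 50 57]
239 47.8 [51 48 48 47 48 49 47 47 48 48]
242 47.9 [48 48 47 48 48 48 48 48 47 47]
245 48.0 [48 48 48 48 49 48 48 47 48 48]
248 48.0 [48 48 48 48 48 48 48 49 49 48]
251 47.5 [48 48 47 47 47 48 47 48 48 48]
254 47.8 [48 48 47 48 48 47 48 48 48 48]
257 47.7 [47 48 46 48 48 47 48 48 48 48]
260 48.0 [48 49 48 48 48 48 48 48 49 48]
263 48.1 [48 49 48 47 48 48 48 49 49 48]
266 48.0 [49 47 48 48 48 48 48 49 47 48]
269 49.4 [52 51 50 49 48 48 50 49 51 51]
272 54.9 [55 55 56 55 54 54 55 56 56 55]
275 56.9 [53 54 56 57 59 60 57 56 55 55]
278 53.1 [51 50 52 53 54 54 54 53 51 51]
281 51.5 [51 49 50 53 51 51 53 52 51 51]
284 51.3 [51 50 49 52 51 52 52 52 50 51]
287 51.3 [51 51 50 52 51 51 53 52 51 51]
290 51.1 [50 50 50 52 51 51 52 51 49 49]
293 51.2 [50 50 51 53 50 50 52 52 51 49]
296 51.0 [50 50 50 51 52 51 51 52 51 50]
299 50.6 [50 49 49 52 51 51 52 49 50 50]
302 50.8 [50 49 49 51 50 51 52 50 51 56]
305 51.3 [61 52 50 53 50 50 52 52 54 85]
308 85.5 [ 96  82  73  90  78  69  85 103 109 134]
311 148.4 [125 129 125 149 150 149 155 158 155 151]
314 158.1 [134 142 148 155 160 163 162 161 157 152]
317 159.4 [140 144 151 156 161 165 164 162 157 152]
320 160.5 [141 147 152 157 163 166 165 162 157 153]
323 161.4 [144 149 154 159 164 167 166 162 156 153]
326 162.2 [146 151 155 160 165 169 165 162 156 153]
329 164.2 [160 161 162 163 165 166 165 164 164 164]
332 160.3 [159 159 160 160 160 160 160 160 161 161]
335 154.9 [154 155 155 155 155 155 155 155 155 155]
338 148.1 [113 132 142 149 152 153 151 147 138 124]
341 77.0 [ 30  40  56  72  96 105  85  68  48  35]
344 23.7 [19 21 17 23 26 31 24 22 20 21]
```

The image edges (front 234.5, rim 274, cap back 309) put the tilt at about 12°, so pad friction is holding part of the rotation. I'll loosen slightly so the base settles.

Call:
step_arm --grip '[0.305,0.3,0.3,0.3,0.3]' --pt "0 0 0" --pt "0 0 0" --pt "0 0 0" --pt "0 0 0" --pt "0 0 0" --roll '[0,0,0,0,0]'

```text
t: 24.42
eef_pos: [469.2, 415.0, 5.6]
orientation: [-0.005, 3.142, 0.0]
force: [0.1, 0.6, -0.5]
grip_width: 30.1
grip_force: 2.9
```

```bash
cat > cap.py <<'E'
from h import *
def edges(n=3):
    i=imaging.camera_info("wrist")
    p=np.mean([imaging.camera("wrist")[:,309:320].astype(float).mean((1,2)) for k in range(n)],0)
    p=np.convolve(p,np.ones(3)/3,'same');d=np.abs(p[3:]-p[:-3])
    print([(r+1,int(d[r]),int(p[r+4])) for r in range(195,350) if d[r]>3.5 and d[r]==d[max(0,r-3):r+4].max()])
    o=ctrl.observe();print(o['eef_pos'].round(1) if hasattr(o['eef_pos'],'round') else o['eef_pos'],o['grip_force'],o['grip_width'])
    G=(float(o['eef_pos'][0]),float(o['eef_pos'][2])+48.5)
    for th in range(0,91,10):
        c,s=np.cos(np.radians(th)),np.sin(np.radians(th));P=[]
        for a,b in((120,-15),(120,15),(94,15),(84,11.5),(84,19)):
            da=a-108.5;P.append([G[0]-(da*c-b*s),416,G[1]+da*s+b*c])
        print(th,proj(i,P)[:,1].round(),end=';')
E
python3 -c "
from cap import *
edges()"
```

```text
[(215, 10, 95), (233, 29, 49), (272, 6, 57), (278, 4, 52), (309, 73, 150), (333, 6, 154), (342, 90, 21)]
[469.2 414.9   5.6] 2.9334387766721193 30.23028486294413
0 [235. 261. 312. 325. 336.];10 [232. 269. 312. 321. 334.];20 [230. 277. 311. 316. 330.];30 [230. 284. 309. 311. 325.];40 [230. 291. 306. 304. 318.];50 [232. 297. 302. 297. 311.];60 [235. 302. 297. 289. 302.];70 [239. 305. 291. 281. 294.];80 [244. 307. 285. 272. 285.];90 [251. 308. 279. 264. 275.];
```

The tilt reads about 17° against the expected 20°, so it is pivoting with the base on the bench. I'll continue the arc with the light grip.

Call:
step_arm --grip '[0.302,0.302,0.302,0.302,0.302]' --pt "-0.52 0 -0.82" --pt "-0.58 0 -0.77" --pt "-0.65 0 -0.71" --pt "-0.71 0 -0.65" --pt "0 0 0" --roll '[0,0,0,0,0]'

```text
t: 24.98
eef_pos: [495.9, 415.4, 37.3]
orientation: [-0.004, 3.139, 0.002]
force: [-0.9, 0.1, 1.0]
grip_width: 30.4
grip_force: 3.8
```

```bash
python3 -c "
from cap import *
edges()"
```

```text
[(209, 11, 88), (233, 27, 51), (284, 4, 56), (290, 5, 47), (304, 72, 152), (318, 18, 134), (342, 79, 20)]
[493.8 415.   35.1] 3.8004228346107993 29.719241027316766
0 [230. 255. 305. 318. 329.];10 [227. 263. 306. 315. 327.];20 [225. 270. 305. 310. 324.];30 [225. 278. 303. 305. 319.];40 [225. 284. 300. 298. 312.];50 [227. 290. 296. 291. 305.];60 [229. 295. 291. 283. 297.];70 [233. 298. 285. 275. 288.];80 [238. 301. 280. 267. 280.];90 [245. 302. 273. 259. 270.];
```

It is tracking at about 38°, against 40° expected. I'll continue to upright.

Call:
step_arm --grip '[0.305,0.305,0.305,0.305,0.305]' --pt "-0.77 0 -0.59" --pt "-0.81 0 -0.52" --pt "-0.86 0 -0.45" --pt "-0.89 0 -0.37" --pt "-0.92 0 -0.29" --roll '[0,0,0,0,0]'

```text
t: 25.55
eef_pos: [537.5, 415.2, 57.9]
orientation: [-0.005, 3.141, 0.0]
force: [0.1, -0.1, -1.9]
grip_width: 29.9
grip_force: 5.3
```

Call:
step_arm --grip '[0.305,0.305,0.305,0.305]' --pt "-0.94 0 -0.21" --pt "-0.96 0 -0.13" --pt "-0.96 0 -0.04" --pt "0 0 0" --roll '[0,0,0,0]'

```text
t: 25.88
eef_pos: [566.6, 415.0, 60.8]
orientation: [-0.004, 3.141, -0.0]
force: [-0.8, 0.3, -1.6]
grip_width: 30.0
grip_force: 5.3
```

```bash
python3 -c "
from cap import *
edges()"
```

```text
[(205, 13, 90), (234, 26, 51), (299, 61, 134), (308, 22, 120), (315, 16, 96), (333, 13, 98), (342, 61, 19)]
[564.7 415.2  60.7] 5.332984774868237 29.522646023683592
0 [231. 257. 308. 321. 332.];10 [229. 265. 309. 318. 330.];20 [227. 273. 308. 313. 327.];30 [226. 280. 306. 307. 322.];40 [227. 287. 303. 301. 315.];50 [228. 293. 298. 293. 308.];60 [231. 298. 293. 286. 299.];70 [235. 301. 288. 278. 291.];80 [240. 303. 282. 269. 282.];90 [247. 304. 275. 261. 272.];
```

```bash
python3 - <<'E'
from cap import *
i=imaging.camera_info("wrist");o=ctrl.observe();G=(o['eef_pos'][0],o['eef_pos'][2]+48.5)
for th in range(30,91,10):
    c,s=np.cos(np.radians(th)),np.sin(np.radians(th));P=[]
    for a,b in((120,-15),(84,-19),(0,-19),(120,15),(94,15),(84,19),(0,19)):
        da=a-108.5;P.append([G[0]-(da*c-b*s),416,G[1]+da*s+b*c])
    print(th,proj(i,P)[:,1].round())
w=imaging.camera("wrist")
A=cv2.resize(w[110:350,200:430,::-1],(575,600));cv2.imwrite("pics/b2.png",cv2.convertScaleAbs(A,alpha=1.3))
E
```

```text
30 [230. 261. 316. 284. 309. 325. 369.]
40 [230. 252. 292. 291. 306. 318. 341.]
50 [232. 244. 269. 297. 302. 311. 316.]
60 [235. 236. 247. 302. 297. 302. 292.]
70 [239. 228. 225. 305. 291. 294. 269.]
80 [244. 221. 204. 307. 285. 285. 247.]
90 [251. 216. 183. 308. 279. 275. 225.]
```

View pics/b2.png

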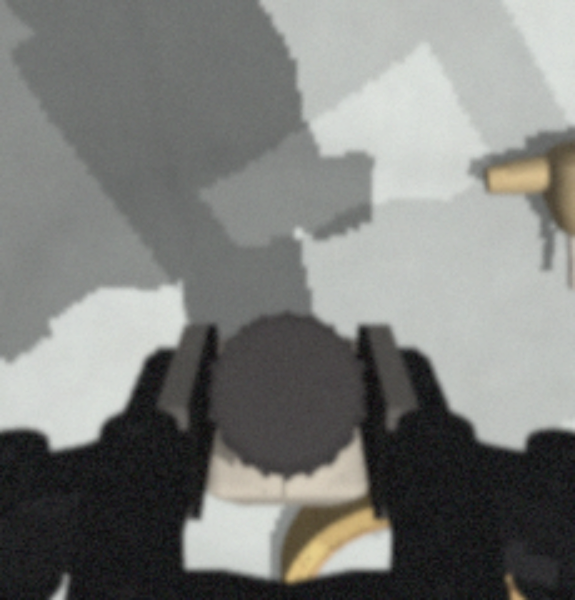

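The view shows the cap nearly face-on, at (288,395) radius 75 in the crop, with the body shoulder beyond it. So the tilt is only about 55°, because pad friction carried the bottle along, and the tape ring is close ahead. I'll move back 60 mm, then loosen over free bench so it can swing.

Call:
step_arm --grip '[0.305,0.305,0.305,0.305,0.305]' --pt "0 0 -0.5" --pt "2 0 0" --pt "2 0 0" --pt "2 0 0" --pt "0 0 0" --roll '[0,0,0,0,0]'

```text
t: 26.5
eef_pos: [502.1, 415.4, 66.7]
orientation: [0.007, -3.141, -0.0]
force: [-1.7, -0.3, -2.1]
grip_width: 29.8
grip_force: 5.3
```

Call:
step_arm --grip '[0.3,0.298,0.298,0.298]' --pt "0 0 0" --pt "0 0 0" --pt "0 0 0" --pt "0 0 0" --roll '[0,0,0,0]'

```text
t: 26.83
eef_pos: [505.4, 415.0, 66.1]
orientation: [-0.004, 3.142, -0.0]
force: [-0.5, 0.6, -2.3]
grip_width: 29.8
grip_force: 1.7
```

```bash
cat > cap2.py <<'E'
from cap import *
edges()
w=np.mean([imaging.camera("wrist").astype(float).mean(2) for k in range(2)],0)
print()
for r in range(185,350,5): print(r,' '.join("%3d"%w[r:r+2,c:c+2].mean() for c in range(278,354,4)))
E
python3 cap2.py; python3 - <<'E'
from h import *
s=imaging.camera_info("scene")
for q in((187,191),(187,226),(166,208),(208,208)):print(ray(s,q,10).round())
E
```

```text
[(217, 20, 100), (231, 33, 42), (250, 7, 54), (304, 78, 166), (342, 99, 21)]
[505.2 415.   66. ] 1.716671200847486 30.07399934166161
0 [234. 261. 311. 324. 335.];10 [232. 269. 312. 321. 333.];20 [230. 276. 311. 316. 330.];30 [229. 284. 309. 310. 324.];40 [230. 290. 305. 303. 318.];50 [231. 296. 301. 296. 310.];60 [234. 301. 296. 288. 302.];70 [239. 304. 290. 280. 293.];80 [244. 307. 284. 272. 284.];90 [250. 307. 278. 264. 275.];
185  89  90  93 106 110 109 109 107 109 109 108 107 110 110 110 109 109 162 170
190  99 108 108 109  85  75  75  75  75  74  74  74  74  73  83  94 100 148 157
195  94 108 109 100  69  69  67  69  69  70  69  70  69  70  69  86  89 143 149
200  88  91 107  80  70  68  70  70  70  71  70  69  70  69  69 101 149 150 148
205  88  88  88  70  70  70  70  70  70  69  70  70  71  70  68  70 146 149 149
210  87  88  77  70  70  71  72  71  70  70  71  70  70  69  69  68 117 150 149
215  89  86  71  73  72  73  74  74  74  74  75  72  71  71  71  72  79 151 152
220 146 110 103 108 109 108  99 104 106 104  95  89  91  91  90  90  86 134 150
225 145 109 111 117 112 107
[... 1340 characters left out ...]
 157 164 164 168 170 170 170 168 168 167 168 170 168 162 154 148 138  26
315  53 165 166 164 165 169 170 169 167 168 167 168 168 169 168 169 168 154  42
320 165 165 165 164 160 166 166 166 167 167 167 167 167 168 167 169 169 170 166
325 165 165 164 163 163 167 166 167 166 168 169 168 167 166 169 168 168 171 172
330 166 166 166 167 168 167 167 167 165 167 167 169 169 167 168 167 168 169 169
335 159 158 158 158 165 166 167 167 165 166 167 168 168 167 166 159 158 158 160
340  19  22  20  22  29  55  88 121 145 159 143 116  87  54  31  22  22  21  18
345  17  16  19  21  20  18  22  17  20  20  20  19  20  20  19  18  17  19  17
[754. 440.  10.]
[652. 476.  10.]
[729. 504.  10.]
[677. 413.  10.]
```

Loosening worked. The rim is at v≈250, the shoulder at 217 and the base at 190, which matches 90° in the model: the bottle hangs upright about 5 mm above the bench. I'll firm the grip and lower until contact.

Call:
step_arm --grip '[0.31,0.33,0.4]' --pt "0 0 0" --pt "0 0 0" --pt "0 0 0.2" --roll '[0,0,0]'

```text
t: 27.33
eef_pos: [505.1, 415.2, 64.4]
orientation: [-0.005, 3.141, 0.0]
force: [-1.0, -1.4, -1.1]
grip_width: 29.2
grip_force: 19.8
```

Call:
step_arm --grip '[0.4,0.4,0.4]' --pt "0 0 0.15" --pt "0 0 0" --pt "0 0 0" --roll '[0,0,0]'

```text
t: 27.58
eef_pos: [505.5, 415.3, 63.6]
orientation: [-0.005, 3.14, 0.001]
force: [1.2, -0.9, 6.2]
grip_width: 29.0
grip_force: 20.4
```

Call:
step_arm --grip '[0.4,0.4]' --pt "0 0 0.1" --pt "0 0 0" --roll '[0,0]'

```text
t: 27.75
eef_pos: [506.0, 415.5, 63.4]
orientation: [-0.005, 3.139, 0.002]
force: [1.4, -1.7, 11.3]
grip_width: 29.0
grip_force: 20.9
```

Call:
step_arm --grip '[0.4,0.4]' --pt "0 0 0.1" --pt "0 0 0" --roll '[0,0]'

```text
t: 27.92
eef_pos: [506.4, 415.7, 63.3]
orientation: [-0.005, 3.138, 0.003]
force: [2.1, -2.6, 16.4]
grip_width: 29.5
grip_force: 21.4
```

Call:
step_arm --grip '[0.4,0.29,0.25,0.1,0]' --pt "0 0 -0.2" --pt "0 0 0" --pt "0 0 0" --pt "0 0 0" --pt "0 0 0" --roll '[0,0,0,0,0]'

```text
t: 28.33
eef_pos: [504.7, 415.0, 62.2]
orientation: [0.005, -3.141, 0.0]
force: [-0.1, -0.6, -0.4]
grip_width: 42.4
grip_force: 0.0
```

Call:
step_arm --grip '[-0.2,-0.2,-0.2,-0.2]' --pt "0 0 0" --pt "0 0 0" --pt "0 0 0" --pt "0 0 0" --roll '[0,0,0,0]'

```text
t: 28.67
eef_pos: [504.9, 415.1, 62.5]
orientation: [0.005, -3.142, 0.0]
force: [0.6, -0.0, 0.2]
grip_width: 51.6
grip_force: 0.0
```

```bash
python3 cap2.py
```

```text
[(222, 11, 88), (238, 33, 43), (260, 8, 56), (311, 77, 158), (342, 99, 21)]
[504.9 415.1  62.6] 0.0 51.65640076136916
0 [235. 262. 312. 325. 336.];10 [232. 269. 312. 321. 334.];20 [230. 277. 312. 317. 330.];30 [230. 284. 309. 311. 325.];40 [230. 291. 306. 304. 318.];50 [232. 297. 302. 297. 311.];60 [235. 302. 297. 289. 303.];70 [239. 305. 291. 281. 294.];80 [244. 307. 285. 272. 285.];90 [251. 308. 279. 264. 276.];
185  88  90  91 107 110 109 109 108 109 108 107 109 110 109 109 109 109 111 168
190  90 106 109 110  99  86  85  83  84  83  84  82  81  81  92 107 102 109 153
195  99 109 109 103  70  70  71  72  71  70  71  71  71  71  70  87  87  91 148
200  88 100 108  85  70  71  71  72  72  73  71  71  72  71  70  78  97 134 149
205  88  88 100  73  73  72  71  72  72  72  73  73  72  70  68  77 149 149 148
210  89  89  84  71  72  72  72  71  72  73  70  72  70  70  69  69 138 148 149
215  87  89  75  71  72  71  71  72  72  71  72  70  69  70  69  68 105 151 150
220  95  87  71  73  73  74  72  72  74  71  71  71  71  72  70  71  74 149 150
225 145 119  99 105 106 107 107 101  90  8
[... 1257 characters left out ...]
 130  61  55  54  54  54  54  52  61  92 124 149 151 151 150
310 166 167 164 165 169 167 131 107  79  66  79 113 141 156 152 150 149 148 149
315 164 166 165 164 167 169 170 170 168 167 167 168 169 170 169 162 155 148 148
320 166 166 166 162 163 168 168 166 168 167 167 168 168 169 168 168 168 166 153
325 164 165 164 163 161 167 166 167 167 167 168 168 167 167 168 168 169 170 170
330 165 165 166 165 167 168 167 166 166 167 168 169 167 166 168 168 168 169 170
335 158 158 159 161 166 166 165 165 165 165 165 167 168 167 166 160 159 160 160
340  21  18  20  20  32  54  89 120 143 158 143 117  85  53  32  22  19  21  22
345  17  19  17  19  19  19  18  20  17  20  18  18  17  16  17  17  15  18  19
```

The bottle stands upright by itself: the cap disc spans rows 260–311 and is centred at u≈314. While it stands there, I'll pin down the well from the earlier frames.

```bash
python3 - <<'E'
from h import *
import pickle
def T(q,t=(565.5,160.3,-.096)): return R.from_euler('z',t[2]).as_matrix()@np.array(q)+[t[0],t[1],0]
i1,w1=pickle.load(open("w1.pkl","rb"));i7,w7=pickle.load(open("w7.pkl","rb"))
s0=cv2.imread("pics/scene0.png")[:,:,::-1].copy()
for n,i,w in(("w1",i1,w1),("w7",i7,w7),("scene0",imaging.camera_info("scene"),s0)):
    g=cv2.GaussianBlur(cv2.cvtColor(w,cv2.COLOR_RGB2GRAY),(0,0),.7).astype(np.float32)
    def S(x,y):
        u,v=proj(i,T((x,y,43)))[0];return g[int(round(v)),int(round(u))] if 0<=v<399 else -1
    print(n,"along x avg y 10..30:",[(x,int(np.mean([S(x,y) for y in range(8,34,4)]))) for x in range(0,82,2)])
    print(n,"along y avg x:",[(y,int(np.mean([S(x,y) for x in range(28,54,4)]))) for y in range(-20,64,2)])
E
```

```text
w1 along x avg y 10..30: [(0, 86), (2, 75), (4, 61), (6, 50), (8, 62), (10, 81), (12, 93), (14, 98), (16, 102), (18, 102), (20, 102), (22, 101), (24, 100), (26, 100), (28, 102), (30, 102), (32, 101), (34, 101), (36, 100), (38, 102), (40, 101), (42, 100), (44, 99), (46, 99), (48, 102), (50, 100), (52, 91), (54, 76), (56, 58), (58, 42), (60, 38), (62, 44), (64, 61), (66, 92), (68, 124), (70, 147), (72, 159), (74, 162), (76, 163), (78, 163), (80, 163)]
w1 along y avg x: [(-20, 104), (-18, 104), (-16, 104), (-14, 104), (-12, 103), (-10, 102), (-8, 99), (-6, 90), (-4, 72), (-2, 56), (0, 48), (2, 48), (4, 52), (6, 62), (8, 76), (10, 88), (12, 96), (14, 100), (16, 103), (18, 105), (20, 105), (22, 106), (24, 106), (26, 106), (28, 106), (30, 106), (32, 106), (34, 105), (36, 105), (38, 105), (40, 107), (42, 107), (44, 106), (46, 103), (48, 100), (50, 91), (52, 74), (54, 58), (56, 51), (58, 57), (60, 70), (62, 83)]
w7 along x avg y 10..30: [(0, 64), (2, 44), (4, 42), (6, 44), (8, 65), (10, 98), (12, 102), (14, 105), (16, 105), (18, 105), (20, 104), (22, 104), (24, 104), (26, 105), (28, 105), (3
[... 905 characters left out ...]
(32, 95), (34, 94), (36, 89), (38, 82), (40, 72), (42, 64), (44, 56), (46, 55), (48, 55), (50, 55), (52, 56), (54, 56), (56, 55), (58, 55), (60, 54), (62, 59), (64, 73), (66, 89), (68, 113), (70, 128), (72, 144), (74, 150), (76, 151), (78, 151), (80, 150)]
scene0 along y avg x: [(-20, 95), (-18, 97), (-16, 94), (-14, 94), (-12, 94), (-10, 94), (-8, 93), (-6, 85), (-4, 66), (-2, 57), (0, 55), (2, 56), (4, 59), (6, 62), (8, 67), (10, 71), (12, 76), (14, 77), (16, 75), (18, 74), (20, 77), (22, 74), (24, 73), (26, 73), (28, 75), (30, 74), (32, 74), (34, 74), (36, 78), (38, 75), (40, 73), (42, 74), (44, 77), (46, 80), (48, 84), (50, 84), (52, 67), (54, 58), (56, 57), (58, 74), (60, 82), (62, 90)]
```

Call:
step_arm --grip '[-0.2,0.1,0.25,0.4,0.6]' --pt "-0.2 0 0" --pt "0 0 0" --pt "0 0 0" --pt "0 0 0" --pt "0 0 0" --roll '[0,0,0,0,0]' --newtons 40

```text
t: 29.33
eef_pos: [507.1, 415.1, 62.8]
orientation: [-0.005, 3.141, 0.0]
force: [-0.2, 0.5, 2.6]
grip_width: 28.2
grip_force: 39.7
```

Call:
step_arm --grip '[1,1,1,1,1]' --pt "0 0 0" --pt "0 0 -1" --pt "0 0 -2" --pt "0 0 -3" --pt "0 0 -3" --roll '[0,0,0,0,0]'

```text
t: 29.75
eef_pos: [506.4, 414.7, 153.5]
orientation: [0.005, -3.14, 0.002]
force: [1.1, 0.0, -0.4]
grip_width: 28.6
grip_force: 39.6
```

The well edges give its centre at tray (38.3,21), which is world (605.6,177.5). The bottle is held again and lifted with its base about 90 mm up. Now I'll carry it over.

Call:
step_arm --grip '[1,1,1,1,1]' --pt "0 0 0" --pt "-1.5 -2.84 0" --pt "-1.5 -2.84 0" --pt "-1.5 -2.84 0" --pt "-1.5 -2.84 0" --roll '[0.099,0,0,0,0]'

```text
t: 30.17
eef_pos: [555.9, 295.0, 153.2]
orientation: [0.149, 3.138, 0.0]
force: [0.7, -0.6, -1.0]
grip_width: 28.8
grip_force: 39.8
```

Call:
step_arm --grip '[1,1,1,1,1]' --pt "-1.5 -2.84 0" --pt "-1.5 -2.84 0" --pt "-1.5 -2.84 0" --pt "-1.5 -2.84 0" --pt "0 0 0" --roll '[0,0,0,0,0]'

```text
t: 30.58
eef_pos: [606.0, 173.0, 153.1]
orientation: [0.155, 3.137, -0.002]
force: [-0.3, -0.5, -0.9]
grip_width: 28.3
grip_force: 39.9
```

Call:
step_arm --grip '[1,1,1]' --pt "0 0 2" --pt "0 0 0" --pt "0 0 0" --roll '[0,0,0]'

```text
t: 30.83
eef_pos: [604.0, 177.5, 132.1]
orientation: [-0.15, -3.136, 0.001]
force: [-0.1, -0.8, -1.4]
grip_width: 28.6
grip_force: 39.9
```

```bash
python3 - <<'E'
from h import *
def T(q,t=(565.5,160.3,-.096)): return R.from_euler('z',t[2]).as_matrix()@np.array(q)+[t[0],t[1],0]
i=imaging.camera_info("wrist");o=ctrl.observe();print(o['eef_pos'],R.from_rotvec(o['orientation']).as_matrix()[:,0],o['grip_force'],o['force'])
w=np.mean([imaging.camera("wrist").astype(float).mean(2) for k in range(2)],0)
def g(p):
    u,v=proj(i,p)[0];return int(w[int(round(v)),int(round(u))]) if 0<=v<399 else -1
print("z43 plane, tray y cols",list(range(-16,60,3)))
for x in range(-4,40,3): print(x,' '.join("%3d"%g(T((x,y,43))) for y in range(-16,60,3)))
for r in range(150,350,6): print(r,' '.join("%3d"%w[r:r+2,c:c+2].mean() for c in range(262,370,4)))
E
```

```text
[603.98402482 177.45303422 132.14788242] [-0.99542023  0.09557656  0.00191973] 39.85959677025676 [-0.07803635 -0.78253134 -1.39207698]
z43 plane, tray y cols [-16, -13, -10, -7, -4, -1, 2, 5, 8, 11, 14, 17, 20, 23, 26, 29, 32, 35, 38, 41, 44, 47, 50, 53, 56, 59]
-4  72  65  60  70  59  55  58  60  58  60 100 109 110 110 118 126 126 127 128 128 127 128  82 125 168 170
-1  71  67  62  68  61  57  55  55  59  69 105 106 105 103 102 109 102 109 118 116 115 111  81 121 169 169
2  73  68  64  63  58  53  55  54  54  57  84  88  84  84  89  88  85  83  79 106 107 110  87 121 171 171
5  71  68  60  60  44  45  42  40  43  43  41  42  43  44  43  46  42  43  42  45  46  59  82 112 169 170
8  70  71  57  48  44  44  43  43  45  46  46  49  58  61  67  65  55  52  59  70  78  78  76 115 170 169
11  71  62  58  55  55  57  54  54  56  54  55  63  90  78  92  80  72  76  72  75 100  99  84 114 167 168
14  69  67  61  53  39  50  54  56  53  53  54  56  57  56  57  56  88 122 102  69  61  83  91 114 165 166
17  71  63  61  56  36  55  56  57  58  57  58  58  56  59  58  57  86 123 112  70  61  87 
[... 3872 characters left out ...]
 159 113  30  20  19  22  19
318  19  21  20  53 137 151 157 157 158 160 161 160 158 158 161 160 162 161 161 162 163 158 140  46  20  19  17
324  19  20  20  99 163 161 160 162 163 162 164 163 164 164 161 162 161 163 163 160 161 161 163  93  20  16  19
330  22  18  16  85 163 161 161 165 165 165 163 163 163 164 164 162 160 159 161 161 162 163 163  77  17  21  22
336  17  20  19  65 132 134 134 142 159 164 163 162 162 161 162 163 164 164 159 141 132 133 131  61  19  19  21
342  20  22  23  21  20  18  17  19  18  16  24  42  69  92  65  40  24  19  17  20  16  20  18  20  21  21  21
348  19  18  16  19  18  16  19  17  22  21  18  20  17  19  19  18  19  17  20  21  19  16  17  20  19  18  20
```

The bottle is centred between the well walls: the wall lines at u≈290 and u≈338 are symmetric about 314. I'll lower it in.

Call:
step_arm --grip '[1,1,1,1,1]' --pt "-0.1 0 1" --pt "0 0 1" --pt "0 0 1" --pt "0 0 0.8" --pt "0 0 0" --roll '[0,0,0,0,0]'

```text
t: 31.35
eef_pos: [604.6, 177.2, 91.9]
orientation: [-0.15, -3.135, 0.001]
force: [-0.3, -0.0, -1.5]
grip_width: 28.5
grip_force: 39.9
```

Call:
step_arm --grip '[1,1,1,1]' --pt "0 0 0.8" --pt "0 0 0.7" --pt "0 0 0" --pt "0 0 0" --roll '[0,0,0,0]'

```text
t: 31.68
eef_pos: [605.5, 177.3, 79.2]
orientation: [-0.15, -3.137, 0.0]
force: [-0.2, -0.5, -0.6]
grip_width: 28.4
grip_force: 39.9
```

Call:
step_arm --grip '[1,1,1,1]' --pt "0 0 0.3" --pt "0 0 0.2" --pt "0 0 0" --pt "0 0 0" --roll '[0,0,0,0]'

```text
t: 32.02
eef_pos: [605.6, 177.3, 74.6]
orientation: [0.15, 3.138, -0.0]
force: [-0.8, 0.1, -0.6]
grip_width: 28.5
grip_force: 39.9
```

Call:
step_arm --grip '[1,1,1]' --pt "0 0 0.15" --pt "0 0 0" --pt "0 0 0" --roll '[0,0,0]'

```text
t: 32.27
eef_pos: [605.6, 177.4, 73.1]
orientation: [-0.15, -3.138, -0.0]
force: [-0.3, 0.3, -1.0]
grip_width: 28.7
grip_force: 39.9
```

Call:
step_arm --grip '[1,1]' --pt "0 0 0.1" --pt "0 0 0" --roll '[0,0]'

```text
t: 32.43
eef_pos: [605.6, 177.4, 72.0]
orientation: [-0.15, -3.138, 0.0]
force: [-0.9, -0.0, -0.5]
grip_width: 28.9
grip_force: 39.9
```

Call:
step_arm --grip '[1,1]' --pt "0 0 0.1" --pt "0 0 0" --roll '[0,0]'

```text
t: 32.6
eef_pos: [605.6, 177.3, 70.9]
orientation: [-0.15, -3.138, 0.0]
force: [-0.1, 0.3, -0.7]
grip_width: 28.6
grip_force: 39.9
```

Call:
step_arm --grip '[1,1]' --pt "0 0 0.07" --pt "0 0 0" --roll '[0,0]'

```text
t: 32.77
eef_pos: [605.9, 177.4, 70.8]
orientation: [0.15, 3.137, 0.0]
force: [-0.9, -1.0, 3.2]
grip_width: 28.6
grip_force: 40.3
```

Call:
step_arm --grip '[1,1]' --pt "0 0 0.05" --pt "0 0 0" --roll '[0,0]'

```text
t: 32.93
eef_pos: [606.0, 177.4, 70.8]
orientation: [0.15, 3.137, 0.0]
force: [-1.9, -1.7, 6.6]
grip_width: 28.4
grip_force: 40.7
```

Contact is at TCP z 70.8, which is 8.3 mm above the bench contact height, so the bottle is on the well floor. I'll release it, retreat and check.

Call:
step_arm --grip '[0.6,0.3,0.2,0,-0.3]' --pt "0 0 -0.1" --pt "0 0 0" --pt "0 0 0" --pt "0 0 0" --pt "0 0 0" --roll '[0,0,0,0,0]'

```text
t: 33.35
eef_pos: [605.6, 177.4, 70.8]
orientation: [-0.15, -3.138, 0.0]
force: [-0.1, -0.5, 0.9]
grip_width: 53.7
grip_force: 0.0
```

Call:
step_arm --grip '[-0.4,-0.4,-0.4,-0.4,-0.4]' --pt "0 0 0" --pt "0 0 -2" --pt "0 0 -4" --pt "0 0 -4" --pt "0 0 -4" --roll '[0,0,0,0,0]'

```text
t: 33.77
eef_pos: [605.2, 177.3, 212.4]
orientation: [-0.15, -3.137, 0.0]
force: [0.3, 0.6, 0.1]
grip_width: 59.8
grip_force: 0.0
```

Call:
step_arm --grip '[-0.4,-0.4,-0.4,-0.4,-0.4]' --pt "3 0 -2" --pt "3 0 -2" --pt "3 2 0" --pt "3 2 0" --pt "0 0 0" --roll '[0,0,0,0,0]'

```text
t: 34.18
eef_pos: [486.8, 231.2, 252.1]
orientation: [0.147, 3.137, 0.003]
force: [-0.4, 0.3, 0.6]
grip_width: 59.9
grip_force: 0.0
```

```bash
python3 - <<'E'
from h import *
def T(q,t=(565.5,160.3,-.096)): return R.from_euler('z',t[2]).as_matrix()@np.array(q)+[t[0],t[1],0]
o=ctrl.observe();print(o['t'],o['eef_pos'])
i=imaging.camera_info("side");w=imaging.camera("side").astype(float).mean(2)
print("side exp cap top",proj(i,T((38.3,21,128))).round(),"base",proj(i,T((38.3,21,43))).round())
for r in range(130,215,4): print(r,' '.join("%3d"%w[r,c] for c in range(264,368,4)))
w=imaging.camera("wrist").astype(float).mean(2);i=imaging.camera_info("wrist")
def g(p):
    u,v=proj(i,p)[0];return int(w[int(round(v)),int(round(u))]) if 0<=v<399 and 0<=u<639 else -1
for z,t in((36,"counter z36"),(128,"cap z128")):
    print(t,list(range(-60,60,4)))
    for x in range(-76,76,6): print(x,' '.join("%3d"%g(T((x,y,z))) for y in range(-60,60,4)))
E
```

```text
34.1833 [486.7649751  231.19365315 252.13434659]
side exp cap top [[292. 158.]] base [[294. 194.]]
130 191 185 190 188 188 191 193 196 193 196 192 189 127  48 117  11   3  11  19   7  15 104 169  31  32  24
134 195 186 193 191 188 188 186 186 190 190 188 188 188 190 116  11   4  29  26  21   5  67 173  69  35  31
138 188 189 188 192 195 191 194 193 190 189 195 192 187 188 115  14  18  11  20  12  14 102 171 110  26  33
142 185 183 189 188 186 189 193 195 197 196 193 189 192 195 112 109  10  15  17  10  59 181 180 177  34  23
146 189 193 193 191 190 183 183 192 193 191 189 190 196 194 189 102 178 105 102 169 180 182 178 177  16  24
150 110 192 193 196 192 193 189 190 187 189 196 191 197 196 187  97 181 178 177 180 181 181 180 180 178 178
154 147 165 180 191 195 192 190 184 194 196 193 189 190 192 191  88 149 145 141 142 139 140 136 132 135 132
158 137 138 162 189 194 150 119 118 117 193 193 188 195 193 184  93 129 135 135 134 131 131 127 131 128 129
162 134 128 117 135 197  65 121 133  82 183 188 193 195 195 188  95 129 133 130 133 129 130 127 126 128 125
166 124 117 107  95 197  72  
[... 7373 characters left out ...]
8  11  11  13  26 140 159 161 157  98  99 100 105 101  99  95 135 159 159 159 158 161
50  22  21  14  14  11  21  18  18  17  13  11  10  87 157 159 158 161 131 102  99  99  99 101 128 157 159 157 157 159 161
56  18  20  20  26  17  19  10  15  18  18  16  31 155 159 158 160 161 159 151 135 127 138 152 157 160 160 158 159 159 160
62  20  13  15  23  17  16  20  18  13  15  17 120 156 157 156 161 161 159 157 156 158 161 159 159 159 158 157 157 158 159
68  16  14  20  20  13  18  17  18  14  20  54 151 158 158 156 158 157 154 157 158 157 159 159 158 160 158 158 160 155 154
74  20  11  18  10  19  16  21  20  18  21 130 153 156 156 157 157 158 156 155 154 158 154 154 157 157 159 157 158 156 157
```

Every part checks out in the images. The bottle is upright in the well with its cap top at the expected height and position. The counter sits within its bay, the tweezers lie in theirs, and the arm is clear. I'll hand it in.

```bash
python3 -c "
from workcell import ctrl
print(ctrl.finish_job())"
```

```text
the job is handed in; nothing more can be done
None
```

The job is handed in at about 34 s of the 72 s allowed: tweezers, then counter, then bottle (stood on the bench, released, regripped, lowered to the well floor); in the last images all three were in place, and I never moved the lamp or dish.

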